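# Find and mark the balance point of a drying bar

## Robot

A 6-joint arm with a two-finger parallel gripper is mounted at the origin on a cart in front of the work surface, level with it; the furniture and walls round the work are solid. World frame = base frame: x ahead of the robot, y to its left, z up, the work surface at z = 0. Lengths are in m, angles in rad, forces in N, time in s.
With the tool pointing down it reaches from about 0.35 to 0.975 m from the base axis. Payload 4.9 kg.
Tool frame: the origin (TCP) lies on the centre line of the jaws, within the pads' length; the fingertips stand 11 mm ahead of it and the grasp point (between the pads) lies 8 mm behind it; z points along the fingers, y is the direction in which the jaws open and shut (so a half turn about z gives the same grasp; the last joint's range is limited). The gripper opens to 85 mm and grips with 20 to 120 N. Pads are 22 mm wide; open, the fingers measure 114 mm over their backs; the gripper's body (76 mm by 85 mm) begins 54 mm behind the grasp point. The pads swing forward as they close: fully open they stand 13 mm farther back than shut.
Start: joints at [1.039, 0.053, 1.613, -0, 1.476, -0.119], TCP at [0.251, 0.572, 0.242] pointing down, gripper open.
Joint ranges: [-3.01, 3.01], [-1.01, 2.22], [0.06, 2.58], [-1.02, 4.17], [0.09, 2.62], [-3.14, 3.14]. Speed limits (rad/s): [2.57, 2.57, 3.14, 3.14, 3.14, 3.14].

## Interface

Orientations are given as a rotation vector (axis times angle).
In Python, from station import ctrl gives the robot as it stands.
- The arm moves only by the tool send_rows, never from a script. Its argument "series" is a list of rows, each an object of numbers: "tx", "ty", "tz": the shift along the tool's x, y, z in cm; "wx", "wy", "wz": the turn, a rotation vector about the tool's x, y, z in rad; "jaw": the closure, from 0 (fully open) to 1 (shut). In form: [{"tx": .., "ty": .., "tz": .., "wx": .., "wy": .., "wz": .., "jaw": ..}, ...]. A call has 1 to 5 rows; each row shifts and turns the pose as measured when the row begins, along the tool's axes as they then stand; what a row does not reach is not made up. A row lasts 1/8 s, in which the tool goes at most 62.5 mm and 10.7 degrees, less where a joint would pass 70% of its speed; a pose out of reach is approached as far as the arm can. A call is refused whole if a number of a shift passes 6.25 or a number of a turn 0.188, either way. A call with a gripper value outside its range is refused whole. The fingers move at their own pace and stop on an object; "squeeze" is the grip in N (left out, the last holds). Time passes only in rows, so rows that do not move let the fingers close. It gives the time, the measured TCP pose, the force and the opening at its end, in the units of the state.
- ctrl.get_obs(): the state, without advancing time (a new reading comes with each control period).
- ctrl.get_image(name): name is "scene" or "top"; returns the picture (480x640x3 uint8, red, green, blue); there is no depth.
- ctrl.camera_info(name): a dict with "mtx" (3x3 intrinsics, pixels), "R" (3x3) and "t" (3): a world point X has camera coordinates R X + t. Camera axes: x right, y down, z forward; pixel columns grow to the right and rows downward; lengths in m; the calibration is good to about 2 mm. A picture is of the moment at which its call begins. camera_info takes no time and is no camera call.
- ctrl.finish_job(): hands the job in, once; it reports no verdict.
The state is a dict: "t": time; "q": joint angles; "dq": joint speeds; "effort": joint torques, N m; "tool_pos": TCP position; "tool_rot": TCP orientation; "contact_force": force on the tool from outside, world axes, zero at the start; "wrist_torque": the same for the moment, N m; "opening": finger opening in m.
Only numpy, scipy, OpenCV 4.12 (cv2) and the standard library are available. Lean on these libraries where they do the work, as an engineer would, in place of code of your own. Each camera call takes 0.05 s, during which the arm holds its last target.

## Task

Find the balance point of the aluminium drying bar: slide it along its stand across the fulcrum (the post with yellow cheeks), never lifting it off or pressing hard on it, until it just tips off the rear rest and lies level by itself, balanced on the fulcrum alone. Then mark the point: set the brass saddle gently astride the bar straight above the middle of the fulcrum and let go, so that the bar stays balanced. Leave the things around where they are.

Things in the scene. Friction and masses are not known exactly. Their poses are not given: they have to be found in the camera images.
- fulcrum (a point): Centre of the fulcrum's flat top, 60 mm above the bench: dark steel post, 16 mm long along the stand, 41 mm wide, with a yellow cheek on either side (34 mm apart, 7 mm above the top), in the middle of the grey stand. x points along the stand, away from the rear rest, the way the bar has to slide; y across; z up.
- bar_center (a point): Middle of the aluminium drying bar with black end caps, 400 x 28 x 20 mm (x along it to its nose, y across, z up), about 0.5 kg, lying between the cheeks. A weight fixed out of sight inside puts its balance point anywhere up to 40 mm before or behind this middle. It starts tail-down on the rear rest and the rear edge of the fulcrum, its middle 60 to 80 mm behind the fulcrum.
- bar_tail (a point): Centre of the bar's rear end face (28 x 20 mm), 200 mm behind its middle, same axes as bar_center; the place to push.
- saddle_knob (a point): Middle of the round brass knob (14 mm across, 30 mm tall) of the loose brass saddle marker, 28 mm above its feet; it stands upright on the bench, 43 mm tall in all, 40 g. Axis z up, x in the direction that has to lie along the bar (saddle 20 mm long), y across (44 mm wide).
- saddle_foot (a point): Middle of the underside of the saddle's roof, 9.0 mm above the tips of its two skirts, 19 mm below the middle of the knob. The skirts stand 36 mm apart inside, so they pass over the 28 mm wide bar with 4 mm on each side; seated, this point lies on the bar's top face, 10 mm above the bar's mid-height.
- bar: The bar; origin at the middle of its underside, axes as bar_center. A push of 2 to 6 N slides it. Untouched, it tips to level, rocking for about a second, when its balance point is over the 16 mm flat of the fulcrum; farther on it tips nose-down onto the front rest and can be slid back. Friction of a finger on its end can keep it from tipping until drawn back.
- saddle: The saddle marker (see saddle_knob); origin between the tips of its skirts, same axes.
- stand: Grey fixed balancing stand, 330 x 62 mm; origin on the bench under the fulcrum, axes as fulcrum. Round black rests lie across it 140 mm before and behind the fulcrum, 10 mm lower (tops 50 mm above the bench), with cheeks 35 mm apart, 64 mm above the bench. A bar lying on the fulcrum and one rest is inclined by 0.076 rad; a bar balanced on the fulcrum is level.
- lens_case: Bystander: squat clear jar with a black lid (a lens case), 54 mm across, 42 mm tall; origin under its centre.
- blower: Bystander: black rubber bulb blower with a red nozzle, 50 x 98 x 50 mm; origin under its centre.
- film_can_2: Bystander: black film can, 34 mm across, 51 mm tall; origin under its centre.

How it is judged:
On the way, in this order (a step that is already met when the one before it is completed fails the run):
1. the bar has tipped off the rear rest and lies level on the fulcrum, balanced, the robot not touching it (angle between bar's own z axis and vertical below 0.03 rad and contact force between bar and stand above 2 N and contact force between bar and the arm below 0.05 N and contact force between bar and the fingers below 0.05 N and contact force between bar and saddle below 0.02 N), for 0.3 s.
2. the saddle sits astride the bar above the fulcrum (distance between saddle_foot and fulcrum below 0.03 m and contact force between saddle and bar above 0.1 N), for 0.2 s.
At the end, for the whole second after the job is handed in: The bar lies level (within 0.03 rad) and at rest on the fulcrum alone, and the saddle is seated upright astride it, at rest, its middle within 9 mm of the fulcrum's middle along the stand (angle between bar's own z axis and vertical below 0.03 rad and z of bar in the frame of fulcrum between -0.003 and 0.003 m and contact force between bar and stand above 2 N and x of saddle_foot in the frame of fulcrum between -0.009 and 0.009 m and z of saddle_foot in the frame of bar between 0.018 and 0.022 m and angle between saddle's own z axis and vertical below 0.08 rad and contact force between saddle and bar above 0.1 N and linear speed of each of bar, saddle below 0.01 m/s); the robot touches nothing.
It fails at once if the bar is lifted off the stand or dropped from it (z of bar in the frame of fulcrum above 0.025 m or z of bar in the frame of fulcrum below -0.03 m).
It fails at once if the bar is pressed on the stand with more than 25 N (contact force between bar and stand above 25 N).
It fails at once if the saddle is pressed on the bar with more than 18 N (contact force between saddle and bar above 18 N).
It fails at once if a bystander is moved by more than 15 mm (distance of any of lens_case, blower, film_can_2 from where it was at the start of the episode above 0.015 m).
It also fails if it takes over 72 s, if anything falls off the work surface, if the arm or the gripper's body presses on something with over 40 N, if the wrist force passes 120 N, or if a joint passes its speed limit or range.

## Working session

There is one attempt and no reset: what is moved stays moved. The work goes in short steps, Python scripts to look and compute and a tool call to move; the robot and the scene stay as the last step left them, time stands still between calls to the robot, and variables do not carry over. Pictures are saved under pics/ and viewed, and the job is handed in when it is done.

Besides the shell and the picture viewer there is one more tool, called after "Request:" by a JSON object that holds its "op" and its "data", one argument or row to a line. send_rows: Moves the arm, as the interface text tells. Its arguments: {"type":"object","properties":{"series":{"type":"array"},"squeeze":{"type":"number"}},"required":["series"]}

```bash
ls; mkdir -p pics
python3 - <<'E'
from station import ctrl
import cv2
for n in("scene","top"):
    cv2.imwrite(f"pics/{n}0.png",ctrl.get_image(n)[:,:,::-1]); i=ctrl.camera_info(n); print(i)
print(ctrl.get_obs())
E
```

```text
pics
{'mtx': array([[440.40820335,   0.        , 317.16633023],
       [  0.        , 440.40820335, 232.89285715],
       [  0.        ,   0.        ,   1.        ]]), 'R': array([[ 0.72398174, -0.68961319,  0.0168551 ],
       [-0.40789296, -0.44767047, -0.79574775],
       [ 0.55630367,  0.56923176, -0.60539361]]), 't': array([-0.27327539,  0.34626523,  0.55011217])}
{'mtx': array([[590.12747872,   0.        , 317.68239477],
       [  0.        , 590.12747872, 240.39463108],
       [  0.        ,   0.        ,   1.        ]]), 'R': array([[-2.61203418e-02, -9.99658353e-01,  9.51807424e-04],
       [-9.95609711e-01,  2.59289201e-02, -8.99388322e-02],
       [ 8.98834254e-02, -3.29686175e-03, -9.95946836e-01]]), 't': array([0.17931214, 0.5415156 , 1.43791107])}
{'t': 0.1, 'q': array([ 1.03899492e+00,  5.32730652e-02,  1.61414977e+00, -6.97123758e-06,
        1.47600788e+00, -1.18987247e-01]), 'dq': array([-0.00185992, -0.00117284, -0.00326064,  0.00144816,  0.00053195,
        0.00128884]), 'effort': array([ 2.25012457e-05, -3.94905317e+01, -3.71362424e+01, -1.23791951e-04,
        3.96334144e-03, -7.98000087e-06]), 'tool_pos': array([0.25045984, 0.57202875, 0.2412011 ]), 'tool_rot': array([-6.43732021e-01, -3.07433825e+00,  2.73869005e-03]), 'contact_force': array([-0.27943475,  0.22641227, -0.29398773]), 'wrist_torque': array([ 0.00860964, -0.02043321, -0.017518  ]), 'opening': 0.08534108993908059}
```

View pics/scene0.png

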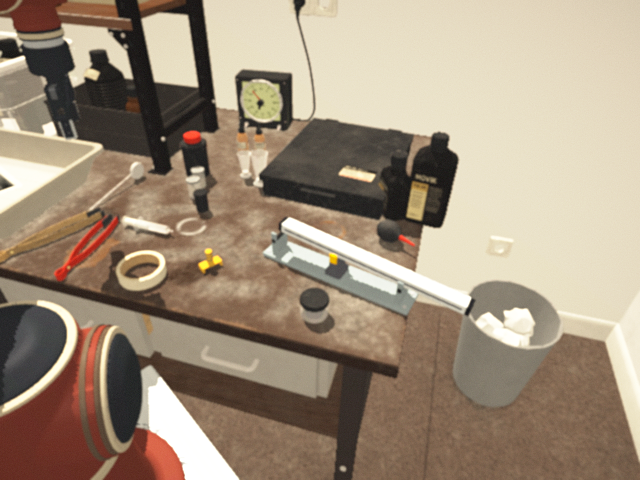

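View pics/top0.png

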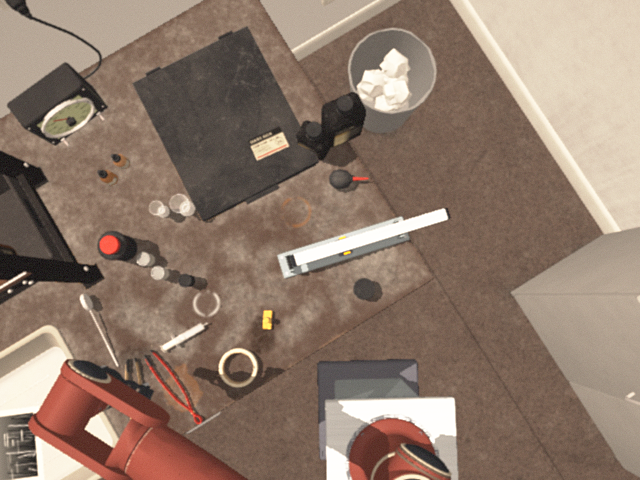

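Run:
```python
import cv2,numpy as np
t=cv2.imread("pics/top0.png");s=cv2.imread("pics/scene0.png")
cv2.imwrite("pics/a1.png",cv2.resize(t[190:310,260:460],None,fx=4,fy=4,interpolation=cv2.INTER_CUBIC))
cv2.imwrite("pics/a2.png",cv2.resize(s[210:330,255:480],None,fx=3.5,fy=3.5,interpolation=cv2.INTER_CUBIC))
a=cv2.resize(t[295:345,240:295],None,fx=7,fy=7,interpolation=cv2.INTER_CUBIC)
b=cv2.resize(s[240:290,185:240],None,fx=7,fy=7,interpolation=cv2.INTER_CUBIC)
cv2.imwrite("pics/a3.png",np.hstack([a,b]))
```

```text
(no output)
```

View pics/a1.png

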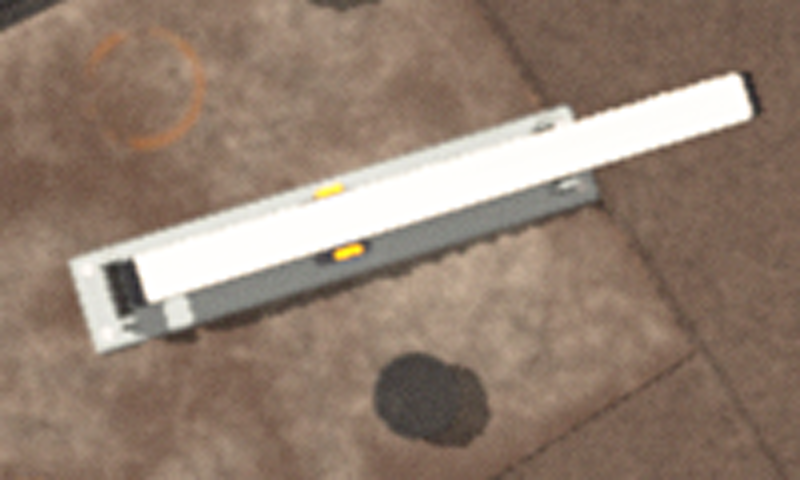

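View pics/a2.png

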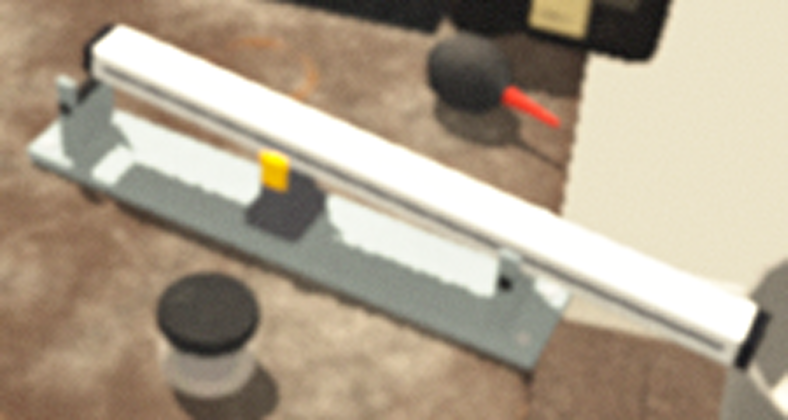

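View pics/a3.png

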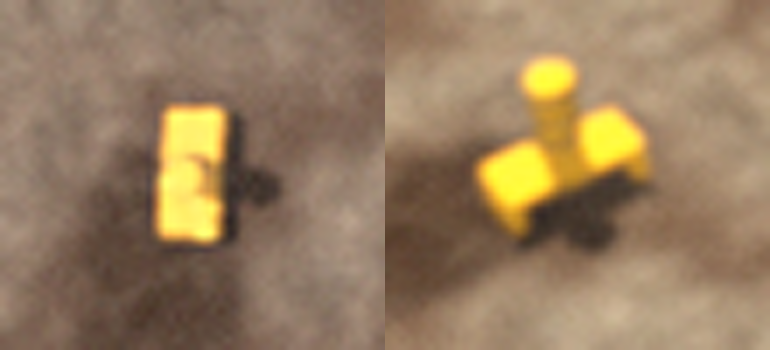

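```bash
cat > h.py <<'E'
import numpy as np,cv2
from station import ctrl
from scipy.spatial.transform import Rotation as Rn
def ray(n,u,v):
    i=ctrl.camera_info(n);R=i["R"];t=i["t"]
    d=R.T@np.linalg.inv(i["mtx"])@np.array([u,v,1.]);return -R.T@t,d
def onz(n,u,v,z):
    c,d=ray(n,u,v);return c+d*(z-c[2])/d[2]
def tri(p,q):
    c1,d1=ray("top",*p);c2,d2=ray("scene",*q)
    A=np.stack([d1,-d2],1);s=np.linalg.lstsq(A,c2-c1,rcond=None)[0]
    a=c1+s[0]*d1;b=c2+s[1]*d2;return (a+b)/2,np.linalg.norm(a-b)
def proj(n,X):
    i=ctrl.camera_info(n);p=i["mtx"]@(i["R"]@np.asarray(X)+i["t"]);return p[:2]/p[2]
E
python3 - <<'E'
from h import *
np.set_printoptions(precision=4,suppress=True)
f=lambda u,v:((u+.5)/4-.5+260,(v+.5)/4-.5+190)
g=lambda u,v:((u+.5)/3.5-.5+255,(v+.5)/3.5-.5+210)
c1=onz("top",*f(329,191),.067);c2=onz("top",*f(349,252),.067)
print("cheeks",c1,c2,(c1+c2)/2,np.linalg.norm(c1-c2))
cs=[onz("top",*f(*p),.008) for p in((72,262),(570,107),(597,200),(98,352))]
print("stand",np.array(cs),np.mean(cs,0),[np.linalg.norm(cs[i]-cs[(i+1)%4]) for i in range(4)])
for d in(cs[0]-cs[1],cs[3]-cs[2]): print("yaw",np.arctan2(d[1],d[0]))
# bar top: body corners (white)
tail=[onz("top",*f(*p),.07) for p in((745,72),(755,118))]
nose=[onz("top",*f(*p),.09) for p in((107,266),(122,316))]
print("tail",tail,"nose",nose)
print(tri(f(745,72),g(762,310)), "tri tailtop near?")
print("lower cheek scene z", tri(f(349,252),g(273,158)))
# saddle
for nm,off,k in(("top",(240,295),7),("scene",(185,240),7)):
    im=cv2.imread(f"pics/{nm}0.png");h=cv2.cvtColor(im,cv2.COLOR_BGR2HSV)
    m=cv2.inRange(h,(18,110,120),(38,255,255));r=np.zeros_like(m);r[off[1]:off[1]+50,off[0]:off[0]+55]=255;m&=r
    ct=max(cv2.findContours(m,0,2)[0],key=cv2.contourArea);print(nm,cv2.minAreaRect(ct),cv2.contourArea(ct))
    box=cv2.boxPoints(cv2.minAreaRect(ct))
    if nm=="top":
        B=np.array([onz("top",u,v,.013) for u,v in box]);print(B,B.mean(0))
        for i in range(4): d=B[(i+1)%4]-B[i];print(np.linalg.norm(d),np.arctan2(d[1],d[0]))
k=lambda u,v,o:((u+.5)/7-.5+o[0],(v+.5)/7-.5+o[1])
print("knobtop",tri(k(190,178,(240,295)),k(550-385,78,(185,240))))
E
```

```text
cheeks [0.5479 0.1069 0.067 ] [0.5109 0.096  0.067 ] [0.5294 0.1014 0.067 ] 0.03864501634024337
stand [[ 0.5131  0.2661  0.008 ]
 [ 0.6026 -0.0488  0.008 ]
 [ 0.5435 -0.0634  0.008 ]
 [ 0.4566  0.2511  0.008 ]] [0.5289 0.1012 0.008 ] [np.float64(0.3274248016110342), np.float64(0.060905011394818284), np.float64(0.3263130506576778), np.float64(0.058537343071141244)]
yaw 1.8475446258319972
yaw 1.8403738509264207
tail [array([ 0.6132, -0.146 ,  0.07  ]), array([ 0.5851, -0.1507,  0.07  ])] nose [array([0.5047, 0.2402, 0.09  ]), array([0.475, 0.232, 0.09 ])]
(array([ 0.6139, -0.1471,  0.0594]), np.float64(0.0029456811595795704)) tri tailtop near?
lower cheek scene z (array([0.5103, 0.0965, 0.0663]), np.float64(0.0017352417197325292))
top ((266.5, 319.5), (19.0, 9.0), 90.0) 121.0
[[0.378  0.3071 0.013 ]
 [0.3774 0.2849 0.013 ]
 [0.3309 0.2858 0.013 ]
 [0.3315 0.3079 0.013 ]] [0.3545 0.2964 0.013 ]
0.022233119356826685 -1.5969456868030685
0.04650245163619322 3.1225833480801577
0.022169351909974704 1.5446168066194192
0.046502282046848815 -0.017637961508827342
scene ((208.29141235351562, 258.8505859375), (21.050024032592773, 23.388916015625), 67.61986541748047) 240.5
knobtop (array([0.3538, 0.2937, 0.0435]), np.float64(0.001587932382001493))
```

Request:
{"op": "send_rows", "data": {
  "series": [
    {"tx": -4.1, "ty": -3.6, "jaw": 1},
    {"tx": -4.1, "ty": -3.6, "jaw": 1},
    {"tx": -4.1, "ty": -3.6, "jaw": 1},
    {"tx": -4.1, "ty": -3.6, "jaw": 1},
    {"tx": -4.1, "ty": -3.6, "jaw": 1}
  ],
  "squeeze": 20
}}

```text
invalid input at $.series[0]: expected keys tx, ty, tz, wx, wy, wz, jaw
```

Request:
{"op": "send_rows", "data": {
  "series": [
    {"wz": 0.177, "jaw": 1},
    {"wz": 0.177, "jaw": 1},
    {"wz": 0.177, "jaw": 1},
    {"wz": 0.177, "jaw": 1},
    {"wz": 0.177, "jaw": 1}
  ]
}}

```text
invalid input at $.series[0]: expected keys tx, ty, tz, wx, wy, wz, jaw
```

```bash
cat >> h.py <<'E'
np.set_printoptions(precision=4,suppress=True)
F=np.array([.529,.101,.06]);YAW=1.844
U=np.array([np.cos(YAW),np.sin(YAW),0]);V=np.array([-U[1],U[0],0])
def st():
    o=ctrl.get_obs();R=Rn.from_rotvec(o["tool_rot"]).as_matrix();p=o["tool_pos"]
    print("t",round(o["t"],2),"tcp",p,"stand frame",np.array([(p-F)@U,(p-F)@V,p[2]]),"xyaw",np.arctan2(R[1,0],R[0,0]),"zdir",R[:,2],"f",o["contact_force"],"fu",o["contact_force"]@U,"op",o["opening"])
    return p,R
def go(target):
    p,R=st();print("tool shift cm",R.T@(np.asarray(target)-p)*100)
E
python3 -c "
from h import *
go([.613,-.199,.2])"
```

```text
t 0.1 tcp [0.2505 0.572  0.2412] stand frame [0.5287 0.1411 0.2412] xyaw 2.7287789700988943 zdir [-0.0009 -0.0016 -1.    ] f [-0.2794  0.2264 -0.294 ] fu 0.2934113945479718 op 0.08534108993908059
tool shift cm [-64.1422 -56.0736   4.2089]
```

Request:
{"op": "send_rows", "data": {
  "series": [
    {"tx": -4.1, "ty": -3.6, "tz": 0, "wx": 0, "wy": 0, "wz": 0, "jaw": 1},
    {"tx": -4.1, "ty": -3.6, "tz": 0, "wx": 0, "wy": 0, "wz": 0, "jaw": 1},
    {"tx": -4.1, "ty": -3.6, "tz": 0, "wx": 0, "wy": 0, "wz": 0, "jaw": 1},
    {"tx": -4.1, "ty": -3.6, "tz": 0, "wx": 0, "wy": 0, "wz": 0, "jaw": 1},
    {"tx": -4.1, "ty": -3.6, "tz": 0, "wx": 0, "wy": 0, "wz": 0, "jaw": 1}
  ],
  "squeeze": 20
}}

```text
t: 0.72
tool_pos: [0.3669, 0.3199, 0.2382]
tool_rot: [-0.632, -3.075, 0.009]
contact_force: [0.2, -0.3, -0.1]
opening: -0.0001
```

Request:
{"op": "send_rows", "data": {
  "series": [
    {"tx": 0, "ty": 0, "tz": 0, "wx": 0, "wy": 0, "wz": 0.177, "jaw": 1},
    {"tx": 0, "ty": 0, "tz": 0, "wx": 0, "wy": 0, "wz": 0.177, "jaw": 1},
    {"tx": 0, "ty": 0, "tz": 0, "wx": 0, "wy": 0, "wz": 0.177, "jaw": 1},
    {"tx": 0, "ty": 0, "tz": 0, "wx": 0, "wy": 0, "wz": 0.177, "jaw": 1},
    {"tx": 0, "ty": 0, "tz": 0, "wx": 0, "wy": 0, "wz": 0.177, "jaw": 1}
  ]
}}

```text
t: 1.35
tool_pos: [0.3675, 0.3148, 0.2355]
tool_rot: [-1.935, -2.474, 0.016]
contact_force: [1.6, 0.2, -0.1]
opening: -0.0003
```

```bash
python3 -c "
from h import *
go([.613,-.199,.2])"
```

```text
t 1.35 tcp [0.3675 0.3148 0.2355] stand frame [0.2495 0.0978 0.2355] xyaw 1.814039914842556 zdir [-0.0067 -0.0077 -0.9999] f [ 1.5952  0.1589 -0.0673] fu -0.27742467293609224 op -0.0002639687426055949
tool shift cm [-55.7615  11.4797   3.7827]
```

Request:
{"op": "send_rows", "data": {
  "series": [
    {"tx": -5.5, "ty": 1.1, "tz": 0, "wx": 0, "wy": 0, "wz": 0, "jaw": 1},
    {"tx": -5.5, "ty": 1.1, "tz": 0, "wx": 0, "wy": 0, "wz": 0, "jaw": 1},
    {"tx": -5.5, "ty": 1.1, "tz": 0, "wx": 0, "wy": 0, "wz": 0, "jaw": 1},
    {"tx": -5.5, "ty": 1.1, "tz": 0, "wx": 0, "wy": 0, "wz": 0, "jaw": 1},
    {"tx": -5.5, "ty": 1.1, "tz": 0, "wx": 0, "wy": 0, "wz": 0, "jaw": 1}
  ]
}}

```text
t: 1.98
tool_pos: [0.4881, 0.0573, 0.2345]
tool_rot: [-1.924, -2.481, 0.017]
contact_force: [0.2, 1.5, 0.6]
opening: 0.0002
```

Request:
{"op": "send_rows", "data": {
  "series": [
    {"tx": -5.5, "ty": 1.1, "tz": 0, "wx": 0, "wy": 0, "wz": 0, "jaw": 1},
    {"tx": -5.5, "ty": 1.1, "tz": 0, "wx": 0, "wy": 0, "wz": 0, "jaw": 1},
    {"tx": -5.5, "ty": 1.1, "tz": 0, "wx": 0, "wy": 0, "wz": 0, "jaw": 1},
    {"tx": -5.5, "ty": 1.1, "tz": 0, "wx": 0, "wy": 0, "wz": 0, "jaw": 1},
    {"tx": -5.5, "ty": 1.1, "tz": 0, "wx": 0, "wy": 0, "wz": 0, "jaw": 1}
  ]
}}

```text
t: 2.6
tool_pos: [0.6111, -0.2044, 0.2326]
tool_rot: [-1.924, -2.477, 0.017]
contact_force: [-0.3, -0.4, 0.4]
opening: 0.0001
```

```bash
python3 -c "
from h import *
go([.613,-.199,.056])"
```

```text
t 2.6 tcp [ 0.6111 -0.2044  0.2326] stand frame [-0.3163  0.0033  0.2326] xyaw 1.8205563133476172 zdir [-0.0105 -0.0053 -0.9999] f [-0.2843 -0.437   0.422 ] fu -0.34404306522559597 op 9.469557925049691e-05
tool shift cm [ 0.524   0.5199 17.6557]
```

Request:
{"op": "send_rows", "data": {
  "series": [
    {"tx": 0, "ty": 0.25, "tz": 5, "wx": -0.011, "wy": 0.002, "wz": -0.023, "jaw": 1},
    {"tx": 0, "ty": 0.1, "tz": 5, "wx": 0, "wy": 0, "wz": 0, "jaw": 1},
    {"tx": 0, "ty": 0, "tz": 5, "wx": 0, "wy": 0, "wz": 0, "jaw": 1},
    {"tx": 0, "ty": 0, "tz": 2, "wx": 0, "wy": 0, "wz": 0, "jaw": 1},
    {"tx": 0, "ty": 0, "tz": 0.3, "wx": 0, "wy": 0, "wz": 0, "jaw": 1}
  ]
}}

```text
t: 3.22
tool_pos: [0.6156, -0.2095, 0.0548]
tool_rot: [1.904, 2.496, -0.001]
contact_force: [0.5, 1.0, 1.2]
opening: 0.0001
```

Run:
```python
from h import *
go([.613,-.199,.056])
a=ctrl.get_image("top")[:,:,::-1];b=ctrl.get_image("scene")[:,:,::-1]
a=cv2.resize(a[190:290,320:480],(640,400),interpolation=2);b=cv2.resize(b[210:360,360:520],(426,400),interpolation=2)
cv2.imwrite("pics/b1.png",cv2.resize(np.hstack([a,b]),(800,300)))
```

```text
t 3.23 tcp [ 0.6156 -0.2095  0.0548] stand frame [-0.3223  0.0004  0.0548] xyaw 1.838157820824342 zdir [ 0.0012 -0.0014 -1.    ] f [0.5221 1.0243 1.1789] fu 0.8454816405620317 op 6.106946321419643e-05
tool shift cm [ 1.0801  0.0256 -0.1173]
```

View pics/b1.png

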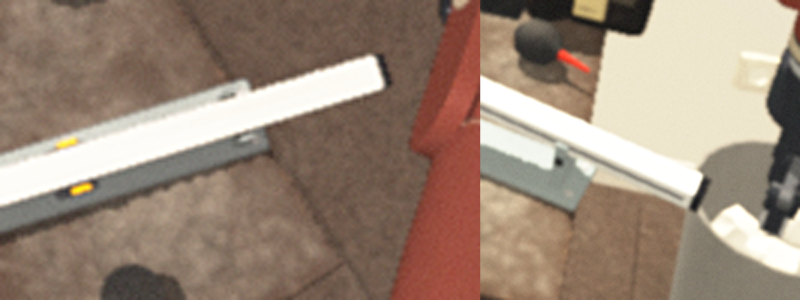

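Request:
{"op": "send_rows", "data": {
  "series": [
    {"tx": 2, "ty": 0, "tz": 0, "wx": 0, "wy": 0, "wz": 0, "jaw": 1},
    {"tx": 1.5, "ty": 0, "tz": 0, "wx": 0, "wy": 0, "wz": 0, "jaw": 1},
    {"tx": 0.4, "ty": 0, "tz": 0, "wx": 0, "wy": 0, "wz": 0, "jaw": 1},
    {"tx": 0.4, "ty": 0, "tz": 0, "wx": 0, "wy": 0, "wz": 0, "jaw": 1}
  ]
}}

```text
t: 3.82
tool_pos: [0.6082, -0.1661, 0.0633]
tool_rot: [1.895, 2.487, 0.005]
contact_force: [0.0, 0.8, 0.3]
opening: -0.0003
```

Request:
{"op": "send_rows", "data": {
  "series": [
    {"tx": 0.4, "ty": 0, "tz": 0, "wx": 0, "wy": 0, "wz": 0, "jaw": 1},
    {"tx": 0.4, "ty": 0, "tz": 0, "wx": 0, "wy": 0, "wz": 0, "jaw": 1}
  ]
}}

```text
t: 4.08
tool_pos: [0.6067, -0.1595, 0.0639]
tool_rot: [1.892, 2.484, 0.002]
contact_force: [1.2, -3.6, -0.8]
opening: 0.0
```

Request:
{"op": "send_rows", "data": {
  "series": [
    {"tx": 0.4, "ty": 0, "tz": 0, "wx": 0, "wy": 0, "wz": 0, "jaw": 1},
    {"tx": 0.4, "ty": 0, "tz": 0, "wx": 0, "wy": 0, "wz": 0, "jaw": 1}
  ]
}}

```text
t: 4.32
tool_pos: [0.6051, -0.153, 0.0643]
tool_rot: [1.891, 2.481, 0.001]
contact_force: [2.0, -3.8, 1.5]
opening: -0.0
```

```bash
cat > look.py <<'E'
import sys
from h import *
n=sys.argv[1]
st()
b=ctrl.get_image("scene")
cv2.imwrite("pics/%s_f.png"%n,b[:,:,::-1])
cv2.imwrite("pics/%s.png"%n,cv2.resize(b[200:330,240:490,::-1],None,fx=3.2,fy=3.2,interpolation=2))
E
python3 look.py c1
```

```text
t 4.33 tcp [ 0.6051 -0.153   0.0643] stand frame [-0.2651 -0.0048  0.0643] xyaw 1.8389474189382904 zdir [ 0.0178 -0.0127 -0.9998] f [ 1.9829 -3.8132  1.4897] fu -4.206836637151317 op -8.517056291630232e-07
```

View pics/c1.png

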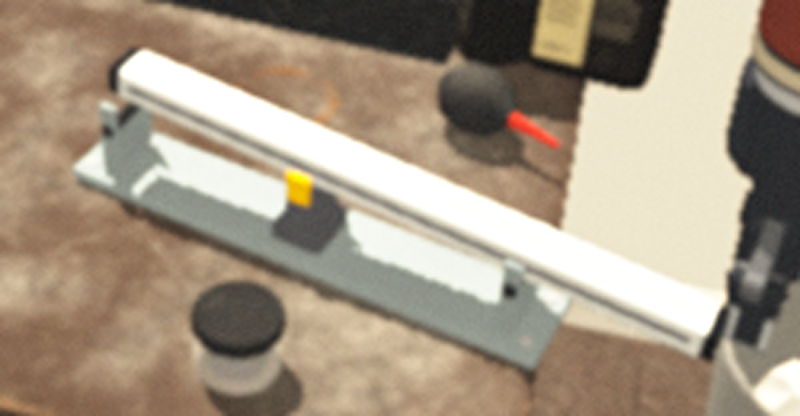

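Request:
{"op": "send_rows", "data": {
  "series": [
    {"tx": -0.6, "ty": 0, "tz": 0, "wx": 0, "wy": 0, "wz": 0, "jaw": 1},
    {"tx": 0, "ty": -0.4, "tz": 1.2, "wx": 0.014, "wy": 0.017, "wz": 0, "jaw": 1},
    {"tx": 0, "ty": 0, "tz": 0, "wx": 0, "wy": 0, "wz": 0, "jaw": 1}
  ]
}}

```text
t: 4.75
tool_pos: [0.6014, -0.1578, 0.0502]
tool_rot: [-1.9, -2.492, -0.002]
contact_force: [-0.8, -0.0, -0.3]
opening: 0.0003
```

```bash
python3 -c "
from h import *
st()"
```

```text
t 4.75 tcp [ 0.6014 -0.1578  0.0502] stand frame [-0.2687  0.0001  0.0502] xyaw 1.8390014685666791 zdir [-0.0055  0.006  -1.    ] f [-0.8298 -0.0334 -0.2783] fu 0.1917088680725061 op 0.00032560722000624776
```

```bash
cat > bar.py <<'E'
from h import *
def barang(img):
    m=(img.min(2)>205).astype(np.uint8)
    r=np.zeros_like(m);r[200:330,270:475]=1;m*=r
    m=cv2.morphologyEx(m,cv2.MORPH_OPEN,np.ones((3,3),np.uint8))
    n,l,s,c=cv2.connectedComponentsWithStats(m)
    k=1+np.argmax(s[1:,2]);ys,xs=np.where(l==k)
    vx,vy,x0,y0=cv2.fitLine(np.stack([xs,ys],1).astype(np.float32),2,0,.01,.01).ravel()
    return np.degrees(np.arctan2(vy,vx)),s[k]
if __name__=="__main__":
    import sys
    for f in sys.argv[1:]:
        print(f,barang(cv2.imread(f)))
E
python3 bar.py pics/scene0.png pics/c1_f.png
python3 -c "
from h import *
for x in (0,.076):
  a=[proj('scene',F+U*d+np.array([0,0,.02+x*d])) for d in(-.2,.1)]
  d=a[0]-a[1];print(np.degrees(np.arctan2(d[1],d[0])))"
```

```text
pics/scene0.png (np.float32(23.609373), array([ 283,  218,  188,   89, 2438], dtype=int32))
pics/c1_f.png (np.float32(23.472658), array([ 278,  216,  188,   89, 2447], dtype=int32))
20.646417361302433
24.040870094851783
```

Request:
{"op": "send_rows", "data": {
  "series": [
    {"tx": 0.5, "ty": 0, "tz": 0, "wx": 0, "wy": 0, "wz": 0, "jaw": 1},
    {"tx": 0.5, "ty": 0, "tz": 0, "wx": 0, "wy": 0, "wz": 0, "jaw": 1},
    {"tx": 0.5, "ty": 0, "tz": 0, "wx": 0, "wy": 0, "wz": 0, "jaw": 1},
    {"tx": -0.5, "ty": 0, "tz": 0, "wx": 0, "wy": 0, "wz": 0, "jaw": 1},
    {"tx": -0.2, "ty": 0, "tz": 0, "wx": 0, "wy": 0, "wz": 0, "jaw": 1}
  ]
}}

```text
t: 5.38
tool_pos: [0.5995, -0.1499, 0.0506]
tool_rot: [-1.9, -2.494, -0.002]
contact_force: [0.1, 0.2, -0.0]
opening: -0.0001
```

```bash
python3 look.py c2; python3 bar.py pics/c2_f.png
```

```text
t 5.38 tcp [ 0.5995 -0.1499  0.0506] stand frame [-0.2607 -0.0002  0.0506] xyaw 1.8393288083369241 zdir [-0.0044  0.0048 -1.    ] f [ 0.0663  0.2175 -0.03  ] fu 0.19150407542718745 op -0.00010091074984119275
pics/c2_f.png (np.float32(23.469778), array([ 274,  214,  188,   88, 2395], dtype=int32))
```

Request:
{"op": "send_rows", "data": {
  "series": [
    {"tx": 0.6, "ty": 0, "tz": 0, "wx": 0, "wy": 0, "wz": 0, "jaw": 1},
    {"tx": 0.6, "ty": 0, "tz": 0, "wx": 0, "wy": 0, "wz": 0, "jaw": 1},
    {"tx": -0.6, "ty": 0, "tz": 0, "wx": 0, "wy": 0, "wz": 0, "jaw": 1},
    {"tx": 0, "ty": 0, "tz": 0, "wx": 0, "wy": 0, "wz": 0, "jaw": 1},
    {"tx": 0, "ty": 0, "tz": 0, "wx": 0, "wy": 0, "wz": 0, "jaw": 1}
  ]
}}

```text
t: 6.05
tool_pos: [0.5975, -0.1435, 0.0503]
tool_rot: [-1.9, -2.493, -0.002]
contact_force: [0.7, -0.6, -0.0]
opening: 0.0
```

```bash
python3 look.py c3; python3 bar.py pics/c3_f.png
```

```text
t 6.05 tcp [ 0.5975 -0.1435  0.0503] stand frame [-0.254  -0.      0.0503] xyaw 1.8390964958320437 zdir [-0.0052  0.0056 -1.    ] f [ 0.6934 -0.5616 -0.0282] fu -0.7279187633725008 op 1.152241899174894e-05
pics/c3_f.png (np.float32(23.463406), array([ 271,  213,  187,   87, 2369], dtype=int32))
```

Request:
{"op": "send_rows", "data": {
  "series": [
    {"tx": 0.6, "ty": 0, "tz": 0, "wx": 0, "wy": 0, "wz": 0, "jaw": 1},
    {"tx": 0.6, "ty": 0, "tz": 0, "wx": 0, "wy": 0, "wz": 0, "jaw": 1},
    {"tx": -0.6, "ty": 0, "tz": 0, "wx": 0, "wy": 0, "wz": 0, "jaw": 1},
    {"tx": 0, "ty": 0, "tz": 0, "wx": 0, "wy": 0, "wz": 0, "jaw": 1},
    {"tx": 0, "ty": 0, "tz": 0, "wx": 0, "wy": 0, "wz": 0, "jaw": 1}
  ]
}}

```text
t: 6.72
tool_pos: [0.5959, -0.1373, 0.0504]
tool_rot: [-1.9, -2.493, -0.002]
contact_force: [-0.0, 0.2, 0.7]
opening: 0.0002
```

```bash
python3 look.py c4; python3 bar.py pics/c4_f.png
```

```text
t 6.72 tcp [ 0.5959 -0.1373  0.0504] stand frame [-0.2475 -0.0001  0.0504] xyaw 1.8391933724138052 zdir [-0.0051  0.0056 -1.    ] f [-0.0414  0.2037  0.6864] fu 0.20733466875013373 op 0.00023694478315782695
pics/c4_f.png (np.float32(23.476797), array([ 270,  212,  183,   87, 2337], dtype=int32))
```

Request:
{"op": "send_rows", "data": {
  "series": [
    {"tx": 0.6, "ty": 0, "tz": 0, "wx": 0, "wy": 0, "wz": 0, "jaw": 1},
    {"tx": 0.6, "ty": 0, "tz": 0, "wx": 0, "wy": 0, "wz": 0, "jaw": 1},
    {"tx": -0.6, "ty": 0, "tz": 0, "wx": 0, "wy": 0, "wz": 0, "jaw": 1},
    {"tx": 0, "ty": 0, "tz": 0, "wx": 0, "wy": 0, "wz": 0, "jaw": 1},
    {"tx": 0, "ty": 0, "tz": 0, "wx": 0, "wy": 0, "wz": 0, "jaw": 1}
  ]
}}

```text
t: 7.4
tool_pos: [0.5942, -0.1312, 0.0505]
tool_rot: [-1.9, -2.493, -0.002]
contact_force: [0.1, -0.1, 0.3]
opening: -0.0
```

```bash
sed -i 's/270:475/235:475/' bar.py; python3 look.py c5; python3 bar.py pics/c5_f.png
```

```text
t 7.4 tcp [ 0.5942 -0.1312  0.0505] stand frame [-0.2412 -0.0002  0.0505] xyaw 1.8392379947697273 zdir [-0.005   0.0054 -1.    ] f [ 0.1317 -0.143   0.3081] fu -0.17323568588980431 op -4.844142201459481e-05
pics/c5_f.png (np.float32(23.451393), array([ 266,  211,  183,   86, 2322], dtype=int32))
```

Request:
{"op": "send_rows", "data": {
  "series": [
    {"tx": 0.6, "ty": 0, "tz": 0, "wx": 0, "wy": 0, "wz": 0, "jaw": 1},
    {"tx": 0.6, "ty": 0, "tz": 0, "wx": 0, "wy": 0, "wz": 0, "jaw": 1},
    {"tx": -0.6, "ty": 0, "tz": 0, "wx": 0, "wy": 0, "wz": 0, "jaw": 1},
    {"tx": 0, "ty": 0, "tz": 0, "wx": 0, "wy": 0, "wz": 0, "jaw": 1},
    {"tx": 0, "ty": 0, "tz": 0, "wx": 0, "wy": 0, "wz": 0, "jaw": 1}
  ]
}}

```text
t: 8.07
tool_pos: [0.5925, -0.125, 0.0506]
tool_rot: [-1.9, -2.493, -0.002]
contact_force: [-0.2, 0.5, -0.0]
opening: -0.0
```

```bash
python3 look.py c6; python3 bar.py pics/c6_f.png
```

```text
t 8.07 tcp [ 0.5925 -0.125   0.0506] stand frame [-0.2347 -0.0002  0.0506] xyaw 1.8393157714378296 zdir [-0.0048  0.0053 -1.    ] f [-0.1524  0.5303 -0.0392] fu 0.5517687158025704 op -3.329343099021921e-05
pics/c6_f.png (np.float32(23.416882), array([ 264,  210,  182,   85, 2296], dtype=int32))
```

Request:
{"op": "send_rows", "data": {
  "series": [
    {"tx": 0.6, "ty": 0, "tz": 0, "wx": 0, "wy": 0, "wz": 0, "jaw": 1},
    {"tx": 0.5, "ty": 0, "tz": 0, "wx": 0, "wy": 0, "wz": 0, "jaw": 1},
    {"tx": -0.6, "ty": 0, "tz": 0, "wx": 0, "wy": 0, "wz": 0, "jaw": 1},
    {"tx": 0, "ty": 0, "tz": 0, "wx": 0, "wy": 0, "wz": 0, "jaw": 1},
    {"tx": 0, "ty": 0, "tz": 0, "wx": 0, "wy": 0, "wz": 0, "jaw": 1}
  ]
}}

```text
t: 8.75
tool_pos: [0.5911, -0.1199, 0.0506]
tool_rot: [-1.9, -2.493, -0.002]
contact_force: [-0.1, 0.2, 0.9]
opening: 0.0002
```

```bash
python3 look.py c7; python3 bar.py pics/c7_f.png
```

```text
t 8.75 tcp [ 0.5911 -0.1199  0.0506] stand frame [-0.2294 -0.0002  0.0506] xyaw 1.8392655026073639 zdir [-0.0047  0.0052 -1.    ] f [-0.0697  0.1702  0.869 ] fu 0.18272746030559997 op 0.0002324258371977431
pics/c7_f.png (np.float32(23.389156), array([ 262,  209,  181,   85, 2272], dtype=int32))
```

View pics/c7.png

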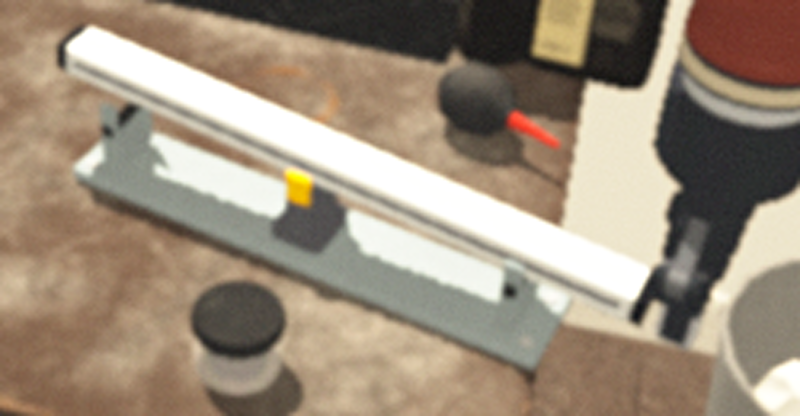

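Request:
{"op": "send_rows", "data": {
  "series": [
    {"tx": 0.6, "ty": 0, "tz": 0, "wx": 0, "wy": 0, "wz": 0, "jaw": 1},
    {"tx": 0.5, "ty": 0, "tz": 0, "wx": 0, "wy": 0, "wz": 0, "jaw": 1},
    {"tx": -0.6, "ty": 0, "tz": 0, "wx": 0, "wy": 0, "wz": 0, "jaw": 1},
    {"tx": 0, "ty": 0, "tz": 0, "wx": 0, "wy": 0, "wz": 0, "jaw": 1},
    {"tx": 0, "ty": 0, "tz": 0, "wx": 0, "wy": 0, "wz": 0, "jaw": 1}
  ]
}}

```text
t: 9.43
tool_pos: [0.5897, -0.1147, 0.0507]
tool_rot: [-1.9, -2.494, -0.002]
contact_force: [-0.2, 0.4, -0.3]
opening: 0.0001
```

```bash
python3 look.py c8; python3 bar.py pics/c8_f.png
```

```text
t 9.43 tcp [ 0.5897 -0.1147  0.0507] stand frame [-0.2241 -0.0003  0.0507] xyaw 1.839390880558398 zdir [-0.0046  0.0051 -1.    ] f [-0.2225  0.4399 -0.276 ] fu 0.48362888540641763 op 5.5361261685696455e-05
pics/c8_f.png (np.float32(23.358822), array([ 259,  208,  181,   84, 2254], dtype=int32))
```

Request:
{"op": "send_rows", "data": {
  "series": [
    {"tx": 0.6, "ty": 0, "tz": 0, "wx": 0, "wy": 0, "wz": 0, "jaw": 1},
    {"tx": 0.5, "ty": 0, "tz": 0, "wx": 0, "wy": 0, "wz": 0, "jaw": 1},
    {"tx": -0.6, "ty": 0, "tz": 0, "wx": 0, "wy": 0, "wz": 0, "jaw": 1},
    {"tx": 0, "ty": 0, "tz": 0, "wx": 0, "wy": 0, "wz": 0, "jaw": 1},
    {"tx": 0, "ty": 0, "tz": 0, "wx": 0, "wy": 0, "wz": 0, "jaw": 1}
  ]
}}

```text
t: 10.1
tool_pos: [0.5883, -0.1095, 0.0507]
tool_rot: [-1.9, -2.494, -0.002]
contact_force: [-0.2, -0.2, 0.3]
opening: 0.0001
```

```bash
python3 look.py c9; python3 bar.py pics/c9_f.png
```

```text
t 10.1 tcp [ 0.5883 -0.1095  0.0507] stand frame [-0.2187 -0.0003  0.0507] xyaw 1.839496692813159 zdir [-0.0045  0.005  -1.    ] f [-0.1756 -0.1639  0.2518] fu -0.11044119473609126 op 6.08331382735699e-05
pics/c9_f.png (np.float32(23.342985), array([ 257,  207,  180,   84, 2233], dtype=int32))
```

Request:
{"op": "send_rows", "data": {
  "series": [
    {"tx": 0.6, "ty": 0, "tz": 0, "wx": 0, "wy": 0, "wz": 0, "jaw": 1},
    {"tx": 0.5, "ty": 0, "tz": 0, "wx": 0, "wy": 0, "wz": 0, "jaw": 1},
    {"tx": -0.6, "ty": 0, "tz": 0, "wx": 0, "wy": 0, "wz": 0, "jaw": 1},
    {"tx": 0, "ty": 0, "tz": 0, "wx": 0, "wy": 0, "wz": 0, "jaw": 1},
    {"tx": 0, "ty": 0, "tz": 0, "wx": 0, "wy": 0, "wz": 0, "jaw": 1}
  ]
}}

```text
t: 10.78
tool_pos: [0.5869, -0.1044, 0.0508]
tool_rot: [-1.9, -2.494, -0.002]
contact_force: [1.0, -0.5, -0.4]
opening: -0.0002
```

```bash
python3 look.py d1; python3 bar.py pics/d1_f.png
```

```text
t 10.78 tcp [ 0.5869 -0.1044  0.0508] stand frame [-0.2134 -0.0004  0.0508] xyaw 1.8395059692932252 zdir [-0.0044  0.0049 -1.    ] f [ 0.9875 -0.5017 -0.4126] fu -0.749506974110287 op -0.00018814515033274104
pics/d1_f.png (np.float32(23.33687), array([ 255,  206,  179,   83, 2214], dtype=int32))
```

Request:
{"op": "send_rows", "data": {
  "series": [
    {"tx": 0.6, "ty": 0, "tz": 0, "wx": 0, "wy": 0, "wz": 0, "jaw": 1},
    {"tx": 0.5, "ty": 0, "tz": 0, "wx": 0, "wy": 0, "wz": 0, "jaw": 1},
    {"tx": -0.6, "ty": 0, "tz": 0, "wx": 0, "wy": 0, "wz": 0, "jaw": 1},
    {"tx": 0, "ty": 0, "tz": 0, "wx": 0, "wy": 0, "wz": 0, "jaw": 1},
    {"tx": 0, "ty": 0, "tz": 0, "wx": 0, "wy": 0, "wz": 0, "jaw": 1}
  ]
}}

```text
t: 11.45
tool_pos: [0.5856, -0.0993, 0.0509]
tool_rot: [-1.9, -2.494, -0.002]
contact_force: [-0.1, 0.6, -0.4]
opening: 0.0004
```

```bash
python3 look.py d2; python3 bar.py pics/d2_f.png
```

```text
t 11.45 tcp [ 0.5856 -0.0993  0.0509] stand frame [-0.2081 -0.0005  0.0509] xyaw 1.8396019849376135 zdir [-0.0041  0.0047 -1.    ] f [-0.1393  0.5797 -0.3929] fu 0.5957896986890902 op 0.0003994232265169046
pics/d2_f.png (np.float32(23.34832), array([ 253,  205,  178,   83, 2193], dtype=int32))
```

Request:
{"op": "send_rows", "data": {
  "series": [
    {"tx": 0.6, "ty": 0, "tz": 0, "wx": 0, "wy": 0, "wz": 0, "jaw": 1},
    {"tx": 0.5, "ty": 0, "tz": 0, "wx": 0, "wy": 0, "wz": 0, "jaw": 1},
    {"tx": -0.6, "ty": 0, "tz": 0, "wx": 0, "wy": 0, "wz": 0, "jaw": 1},
    {"tx": 0, "ty": 0, "tz": 0, "wx": 0, "wy": 0, "wz": 0, "jaw": 1},
    {"tx": 0, "ty": 0, "tz": 0, "wx": 0, "wy": 0, "wz": 0, "jaw": 1}
  ]
}}

```text
t: 12.12
tool_pos: [0.5842, -0.0941, 0.051]
tool_rot: [-1.9, -2.495, -0.002]
contact_force: [-0.2, -0.1, -0.1]
opening: -0.0001
```

```bash
python3 look.py d3; python3 bar.py pics/d3_f.png
```

```text
t 12.12 tcp [ 0.5842 -0.0941  0.051 ] stand frame [-0.2028 -0.0005  0.051 ] xyaw 1.8397386162219826 zdir [-0.004   0.0045 -1.    ] f [-0.1673 -0.1496 -0.1281] fu -0.09889205145288664 op -8.363804045519808e-05
pics/d3_f.png (np.float32(20.735256), array([ 251,  209,  179,   74, 2140], dtype=int32))
```

View pics/d3.png

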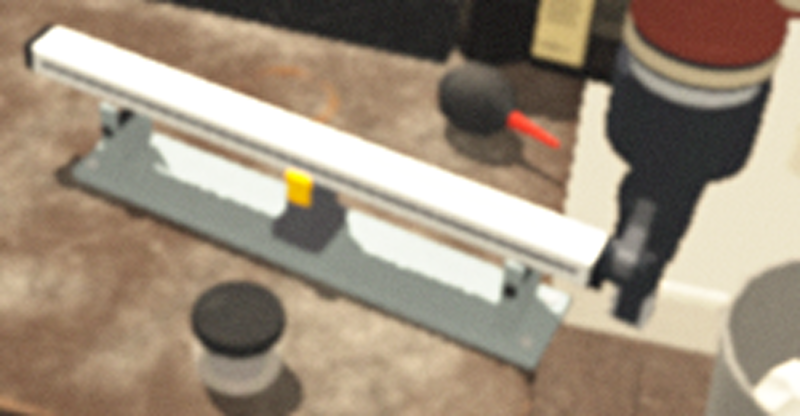

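Request:
{"op": "send_rows", "data": {
  "series": [
    {"tx": 0, "ty": 0, "tz": 0, "wx": 0, "wy": 0, "wz": 0, "jaw": 1},
    {"tx": 0, "ty": 0, "tz": 0, "wx": 0, "wy": 0, "wz": 0, "jaw": 1},
    {"tx": 0, "ty": 0, "tz": 0, "wx": 0, "wy": 0, "wz": 0, "jaw": 1},
    {"tx": 0, "ty": 0, "tz": 0, "wx": 0, "wy": 0, "wz": 0, "jaw": 1},
    {"tx": 0, "ty": 0, "tz": 0, "wx": 0, "wy": 0, "wz": 0, "jaw": 1}
  ]
}}

```text
t: 12.8
tool_pos: [0.584, -0.0939, 0.0508]
tool_rot: [-1.9, -2.494, -0.002]
contact_force: [0.2, -0.6, 0.3]
opening: 0.0003
```

```bash
python3 look.py d4; python3 bar.py pics/d4_f.png
```

```text
t 12.8 tcp [ 0.584  -0.0939  0.0508] stand frame [-0.2025 -0.0004  0.0508] xyaw 1.8397393927736276 zdir [-0.0044  0.0049 -1.    ] f [ 0.2495 -0.633   0.3386] fu -0.6768532217213991 op 0.00025872668829499145
pics/d4_f.png (np.float32(21.272316), array([ 251,  208,  179,   76, 2153], dtype=int32))
```

Request:
{"op": "send_rows", "data": {
  "series": [
    {"tx": 0.6, "ty": 0, "tz": 0, "wx": 0, "wy": 0, "wz": 0, "jaw": 1},
    {"tx": 0.25, "ty": 0, "tz": 0, "wx": 0, "wy": 0, "wz": 0, "jaw": 1},
    {"tx": 0.25, "ty": 0, "tz": 0, "wx": 0, "wy": 0, "wz": 0, "jaw": 1},
    {"tx": -0.6, "ty": 0, "tz": 0, "wx": 0, "wy": 0, "wz": 0, "jaw": 1},
    {"tx": -1, "ty": 0, "tz": 0, "wx": 0, "wy": 0, "wz": 0, "jaw": 1}
  ]
}}

```text
t: 13.48
tool_pos: [0.5858, -0.099, 0.0513]
tool_rot: [-1.899, -2.497, -0.001]
contact_force: [-0.2, -0.8, -0.2]
opening: -0.0004
```

```bash
python3 look.py d5; python3 bar.py pics/d5_f.png
```

```text
t 13.47 tcp [ 0.5858 -0.099   0.0513] stand frame [-0.2079 -0.0007  0.0513] xyaw 1.8408903383206927 zdir [-0.0032  0.0033 -1.    ] f [-0.1926 -0.8464 -0.1673] fu -0.7630017342655853 op -0.00036635964475431983
pics/d5_f.png (np.float32(18.685205), array([ 249,  211,  178,   67, 2086], dtype=int32))
```

Request:
{"op": "send_rows", "data": {
  "series": [
    {"tx": -2, "ty": 0, "tz": 0, "wx": 0, "wy": 0, "wz": 0, "jaw": 1},
    {"tx": -1, "ty": 0, "tz": 0, "wx": 0, "wy": 0, "wz": 0, "jaw": 1},
    {"tx": 0, "ty": 0, "tz": -5, "wx": 0, "wy": 0, "wz": 0, "jaw": 1},
    {"tx": 0, "ty": 0, "tz": -5, "wx": 0, "wy": 0, "wz": 0, "jaw": 1},
    {"tx": 0, "ty": 0, "tz": -5, "wx": 0, "wy": 0, "wz": 0, "jaw": 0}
  ]
}}

```text
t: 14.15
tool_pos: [0.592, -0.1336, 0.1978]
tool_rot: [-1.897, -2.482, 0.005]
contact_force: [-0.1, -0.3, -0.1]
opening: 0.0173
```

```bash
python3 look.py d6; python3 bar.py pics/d6_f.png
```

```text
t 14.15 tcp [ 0.592  -0.1336  0.1978] stand frame [-0.2429  0.0026  0.1978] xyaw 1.8365055110948105 zdir [-0.0158  0.0077 -0.9998] f [-0.0654 -0.3363 -0.104 ] fu -0.30615961733591884 op 0.017288247883312954
pics/d6_f.png (np.float32(18.675415), array([ 249,  211,  178,   67, 2086], dtype=int32))
```

View pics/d6.png

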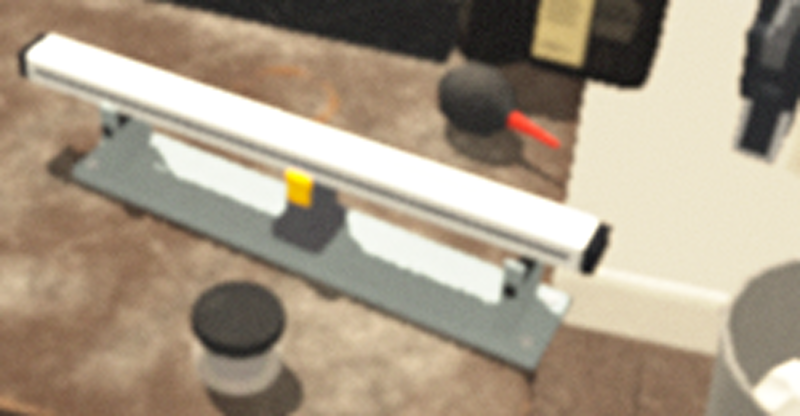

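Run:
```python
from h import *
a=ctrl.get_image("top")[:,:,::-1]
cv2.imwrite("pics/e1_f.png",a)
cv2.imwrite("pics/e1.png",cv2.resize(a[190:290,240:440],None,fx=4,fy=4,interpolation=2))
```

```text
(no output)
```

View pics/e1.png

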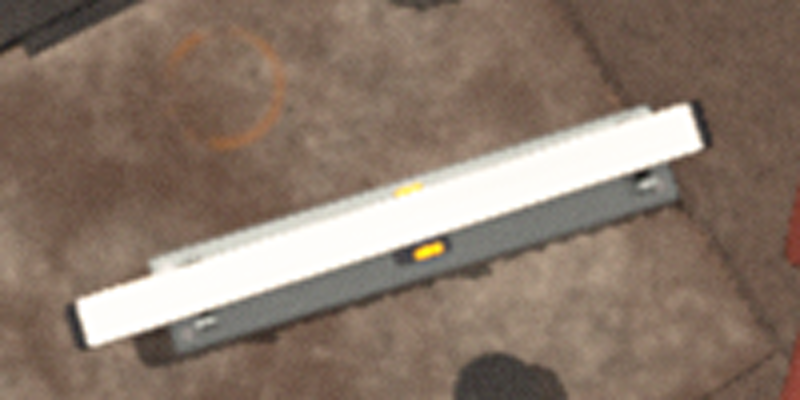

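Run:
```python
import cv2,numpy as np
i=[cv2.resize(cv2.imread(f"pics/{k}_f.png")[250:300,390:450],None,fx=6,fy=6,interpolation=2) for k in("d2","d3","d4","d5")]
cv2.imwrite("pics/e2.png",np.vstack([np.hstack(i[:2]),np.hstack(i[2:])]))
```

```text
(no output)
```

View pics/e2.png

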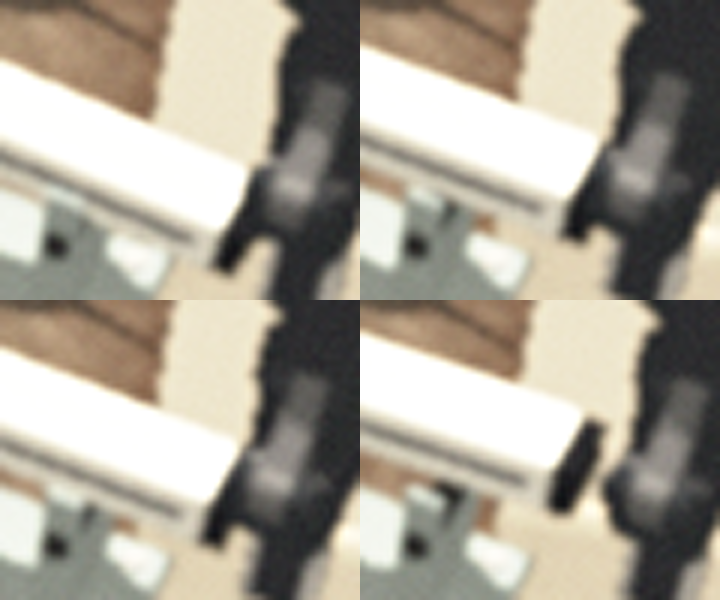

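Run:
```python
from h import *
f=lambda u,v:((u+.5)/4-.5+240,(v+.5)/4-.5+190)
for nm,ps,z in(("tail",((696,102),(709,146)),.0945),("nose",((70,302),(82,348)),.0635)):
    c=np.mean([onz("top",*f(*p),z) for p in ps],0);print(nm,c,(c-F)@U,(c-F)@V)
go(F+U*.262+np.array([0,0,.15]))
```

```text
tail [ 0.5806 -0.0666  0.0945] -0.17533375361927528 -0.004480657616088425
nose [0.4728 0.3089 0.0635] 0.21532080637309978 -0.0019245863240659625
t 14.25 tcp [ 0.5963 -0.135   0.2053] stand frame [-0.2454 -0.0011  0.2053] xyaw 1.8366545783952004 zdir [-0.0019  0.0027 -1.    ] f [-0.1511 -0.0396  1.5582] fu 0.0026380351400986986 op 0.03193579025364708
tool shift cm [50.7436 -0.4833 -0.3149]
```

Request:
{"op": "send_rows", "data": {
  "series": [
    {"tx": 5.7, "ty": 0, "tz": 0, "wx": 0, "wy": 0, "wz": 0, "jaw": 1},
    {"tx": 5.7, "ty": 0, "tz": 0, "wx": 0, "wy": 0, "wz": 0, "jaw": 1},
    {"tx": 5.7, "ty": 0, "tz": 0, "wx": 0, "wy": 0, "wz": 0, "jaw": 1},
    {"tx": 5.7, "ty": 0, "tz": 0, "wx": 0, "wy": 0, "wz": 0, "jaw": 1},
    {"tx": 5.7, "ty": 0, "tz": 0, "wx": 0, "wy": 0, "wz": 0, "jaw": 1}
  ]
}}

```text
t: 14.88
tool_pos: [0.5226, 0.1412, 0.2056]
tool_rot: [-1.92, -2.485, -0.004]
contact_force: [1.3, 0.6, 0.1]
opening: 0.0001
```

Request:
{"op": "send_rows", "data": {
  "series": [
    {"tx": 5.7, "ty": 0, "tz": 0, "wx": 0, "wy": 0, "wz": 0, "jaw": 1},
    {"tx": 5.7, "ty": 0, "tz": 0, "wx": 0, "wy": 0, "wz": 0, "jaw": 1},
    {"tx": 5.7, "ty": 0, "tz": 0, "wx": 0, "wy": 0, "wz": 0, "jaw": 1},
    {"tx": 5.7, "ty": 0, "tz": 0, "wx": 0, "wy": 0, "wz": 0, "jaw": 1},
    {"tx": 0, "ty": 0, "tz": 0, "wx": 0, "wy": 0, "wz": 0, "jaw": 1}
  ]
}}

```text
t: 15.5
tool_pos: [0.4621, 0.3699, 0.2034]
tool_rot: [-1.916, -2.485, -0.001]
contact_force: [-1.3, -0.7, -0.8]
opening: -0.0003
```

Run:
```python
from h import *
go(F+U*.262+np.array([0,0,.005]))
```

```text
t 15.5 tcp [0.4621 0.3699 0.2034] stand frame [ 0.277  -0.0082  0.2034] xyaw 1.8281035085215276 zdir [-0.0022  0.0026 -1.    ] f [-1.3067 -0.7263 -0.7745] fu -0.34678101368119885 op -0.00030723841713925276
tool shift cm [-1.5552 -0.7748 13.8384]
```

Request:
{"op": "send_rows", "data": {
  "series": [
    {"tx": 0, "ty": -0.7, "tz": 5, "wx": 0, "wy": 0, "wz": -0.015, "jaw": 1},
    {"tx": 0, "ty": 0, "tz": 5, "wx": 0, "wy": 0, "wz": 0, "jaw": 1},
    {"tx": 0, "ty": 0, "tz": 3, "wx": 0, "wy": 0, "wz": 0, "jaw": 1},
    {"tx": 0, "ty": 0, "tz": 0.5, "wx": 0, "wy": 0, "wz": 0, "jaw": 1},
    {"tx": 0, "ty": 0, "tz": 0, "wx": 0, "wy": 0, "wz": 0, "jaw": 1}
  ]
}}

```text
t: 16.12
tool_pos: [0.4581, 0.3656, 0.0649]
tool_rot: [-1.901, -2.499, -0.002]
contact_force: [-0.0, 0.6, -0.6]
opening: 0.0003
```

```bash
python3 look.py e3; python3 bar.py pics/e3_f.png
```

```text
t 16.12 tcp [0.4581 0.3656 0.0649] stand frame [ 0.2739 -0.0031  0.0649] xyaw 1.8406015149686683 zdir [-0.0008  0.002  -1.    ] f [-0.009   0.5882 -0.6022] fu 0.5687872471222271 op 0.0002521700479494988
pics/e3_f.png (np.float32(6.3064423), array([ 254,  200,  221,   95, 5990], dtype=int32))
```

View pics/e3.png

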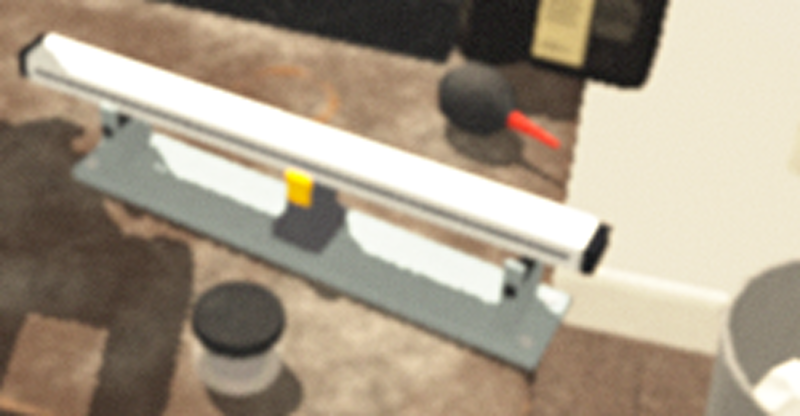

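Request:
{"op": "send_rows", "data": {
  "series": [
    {"tx": -2, "ty": -0.2, "tz": 0, "wx": 0, "wy": 0, "wz": 0, "jaw": 1},
    {"tx": -1.6, "ty": -0.1, "tz": 0, "wx": 0, "wy": 0, "wz": 0, "jaw": 1},
    {"tx": -0.4, "ty": 0, "tz": 0, "wx": 0, "wy": 0, "wz": 0, "jaw": 1},
    {"tx": -0.3, "ty": 0, "tz": 0, "wx": 0, "wy": 0, "wz": 0, "jaw": 1}
  ]
}}

```text
t: 16.68
tool_pos: [0.4703, 0.322, 0.0702]
tool_rot: [1.904, 2.498, 0.016]
contact_force: [-0.1, 4.4, 1.4]
opening: 0.0001
```

```bash
python3 - <<'E'
s=open('bar.py').read()
s=s.replace("r[200:330,235:475]=1","cv2.fillPoly(r,[np.array([(235,190),(445,255),(445,300),(425,290),(235,226)])],1)")
open('bar.py','w').write(s)
E
python3 bar.py pics/c9_f.png pics/d[23456]_f.png pics/e3_f.png
python3 -c "
from h import *
st()"
```

```text
pics/c9_f.png (np.float32(23.342985), array([ 257,  207,  180,   84, 2233], dtype=int32))
pics/d2_f.png (np.float32(23.34832), array([ 253,  205,  178,   83, 2193], dtype=int32))
pics/d3_f.png (np.float32(20.735256), array([ 251,  209,  179,   74, 2140], dtype=int32))
pics/d4_f.png (np.float32(21.272316), array([ 251,  208,  179,   76, 2153], dtype=int32))
pics/d5_f.png (np.float32(18.685205), array([ 249,  211,  178,   67, 2086], dtype=int32))
pics/d6_f.png (np.float32(18.675415), array([ 249,  211,  178,   67, 2086], dtype=int32))
pics/e3_f.png (np.float32(16.641949), array([ 254,  211,  192,   80, 2837], dtype=int32))
t 16.68 tcp [0.4703 0.322  0.0702] stand frame [ 0.2287 -0.0031  0.0702] xyaw 1.8393130831658837 zdir [ 0.0068  0.008  -0.9999] f [-0.106   4.3672  1.3599] fu 4.23378964754979 op 5.870471830498391e-05
```

Request:
{"op": "send_rows", "data": {
  "series": [
    {"tx": 1, "ty": 0, "tz": 0, "wx": 0, "wy": 0, "wz": 0, "jaw": 1},
    {"tx": 1, "ty": 0, "tz": 0.8, "wx": 0, "wy": 0, "wz": 0, "jaw": 1},
    {"tx": 0, "ty": -0.2, "tz": 0, "wx": 0, "wy": 0, "wz": 0, "jaw": 1},
    {"tx": 0, "ty": 0, "tz": 0, "wx": 0, "wy": 0, "wz": 0, "jaw": 1},
    {"tx": 0, "ty": 0, "tz": 0, "wx": 0, "wy": 0, "wz": 0, "jaw": 1}
  ]
}}

```text
t: 17.3
tool_pos: [0.462, 0.3422, 0.061]
tool_rot: [1.901, 2.5, 0.013]
contact_force: [0.7, 1.2, 0.7]
opening: -0.0001
```

```bash
python3 look.py e4; python3 bar.py pics/e4_f.png
```

```text
t 17.3 tcp [0.462  0.3422 0.061 ] stand frame [ 0.2503 -0.0005  0.061 ] xyaw 1.8414393962316529 zdir [ 0.0061  0.0057 -1.    ] f [0.7377 1.1564 0.6581] fu 0.9144951977346502 op -8.776532209076233e-05
pics/e4_f.png (np.float32(17.240366), array([ 259,  210,  187,   81, 2813], dtype=int32))
```

View pics/e4.png

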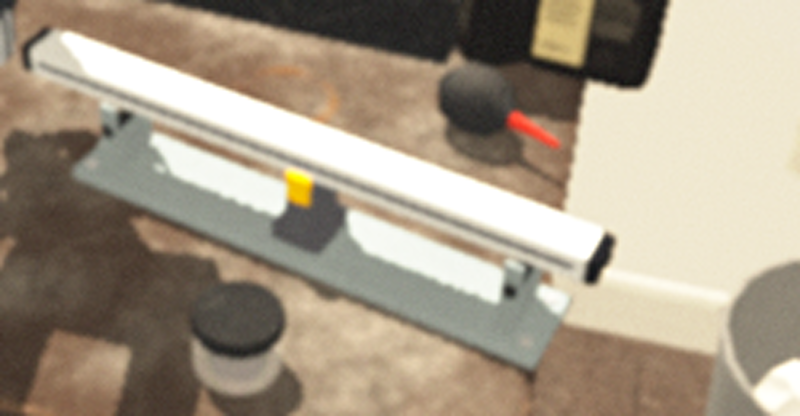

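```bash
cat > bar.py <<'E'
from h import *
def barang(img):
    g=cv2.GaussianBlur(cv2.cvtColor(img,cv2.COLOR_BGR2GRAY),(3,3),0).astype(float)
    P=[]
    for x in range(300,412):
        yc=int(round(233+ (x-340)*.383))   # inside the bar's top face
        col=g[yc-22:yc+3,x]; d=np.diff(col)   # upper edge: dark->bright; use brightest gradient
        c2=g[yc-4:yc+16,x]; e=np.diff(c2); k=np.argmin(e)
        if 0<k<len(e)-1:
            a,b,c=e[k-1:k+2]; P.append((x,yc-4+k+.5+.5*(a-c)/(a-2*b+c)))
    P=np.array(P,np.float32)
    vx,vy,x0,y0=cv2.fitLine(P,cv2.DIST_HUBER,0,.01,.01).ravel()
    r=np.abs((P[:,0]-x0)*vy-(P[:,1]-y0)*vx)
    return round(float(np.degrees(np.arctan2(vy,vx))),2),"y340",round(float(y0+(340-x0)*vy/vx),1),"res",round(float(np.median(r)),2)
if __name__=="__main__":
    import sys
    for f in sys.argv[1:]: print(f,barang(cv2.imread(f)))
E
python3 bar.py pics/scene0.png pics/c9_f.png pics/d[123456]_f.png pics/e3_f.png pics/e4_f.png
```

```text
pics/scene0.png (22.57, 'y340', 234.5, 'res', 1.01)
pics/c9_f.png (22.84, 'y340', 234.0, 'res', 0.99)
pics/d1_f.png (22.91, 'y340', 233.9, 'res', 1.04)
pics/d2_f.png (22.76, 'y340', 234.0, 'res', 0.91)
pics/d3_f.png (21.34, 'y340', 234.2, 'res', 0.73)
pics/d4_f.png (21.72, 'y340', 234.1, 'res', 0.79)
pics/d5_f.png (21.05, 'y340', 233.8, 'res', 1.41)
pics/d6_f.png (21.4, 'y340', 234.0, 'res', 1.27)
pics/e3_f.png (21.06, 'y340', 233.9, 'res', 1.31)
pics/e4_f.png (20.86, 'y340', 234.4, 'res', 0.68)
```

```bash
cat > bar.py <<'E'
from h import *
def barang(img):
    P=[]
    v=cv2.GaussianBlur(img,(3,3),0).min(2)>190
    for x in range(300,405):
        yc=int(round(231+(x-340)*.375))
        if not v[yc,x]: continue
        a=b=yc
        while v[a-1,x] and yc-a<15:a-=1
        while v[b+1,x] and b-yc<15:b+=1
        if 5<b-a<16:P.append((x,(a+b)/2))
    P=np.array(P,np.float32)
    vx,vy,x0,y0=cv2.fitLine(P,cv2.DIST_HUBER,0,.01,.01).ravel()
    r=np.abs((P[:,0]-x0)*vy-(P[:,1]-y0)*vx)
    return len(P),round(float(np.degrees(np.arctan2(vy,vx))),2),"res",round(float(np.median(r)),2)
if __name__=="__main__":
    import sys
    for f in sys.argv[1:]: print(f,barang(cv2.imread(f)))
E
python3 bar.py pics/scene0.png pics/c9_f.png pics/d[123456]_f.png pics/e3_f.png pics/e4_f.png
```

```text
Traceback (most recent call last):
  File "bar.py", line 18, in <module>
    for f in sys.argv[1:]: print(f,barang(cv2.imread(f)))
                                   ~~~~~~^^^^^^^^^^^^^^^
  File "bar.py", line 13, in barang
    vx,vy,x0,y0=cv2.fitLine(P,cv2.DIST_HUBER,0,.01,.01).ravel()
                ~~~~~~~~~~~^^^^^^^^^^^^^^^^^^^^^^^^^^^^
cv2.error: OpenCV(4.12.0) /io/opencv/modules/imgproc/src/linefit.cpp:618: error: (-215:Assertion failed) npoints2 >= 0 || npoints3 >= 0 in function 'fitLine'
```

```bash
sed -i 's/round(231/round(241/; s/5<b-a<16/4<b-a<22/' bar.py
python3 bar.py pics/scene0.png pics/c9_f.png pics/d[123456]_f.png pics/e3_f.png pics/e4_f.png
```

```text
pics/scene0.png (76, 23.78, 'res', 0.14)
pics/c9_f.png (89, 23.41, 'res', 0.13)
pics/d1_f.png (90, 23.37, 'res', 0.13)
pics/d2_f.png (93, 23.34, 'res', 0.12)
pics/d3_f.png (105, 20.83, 'res', 0.14)
pics/d4_f.png (105, 21.37, 'res', 0.13)
pics/d5_f.png (105, 18.74, 'res', 0.16)
pics/d6_f.png (105, 18.74, 'res', 0.17)
pics/e3_f.png (105, 18.77, 'res', 0.14)
pics/e4_f.png (105, 20.31, 'res', 0.12)
```

Request:
{"op": "send_rows", "data": {
  "series": [
    {"tx": 0, "ty": 0, "tz": 0, "wx": 0, "wy": 0, "wz": 0, "jaw": 1},
    {"tx": 0, "ty": 0, "tz": 0, "wx": 0, "wy": 0, "wz": 0, "jaw": 1},
    {"tx": 0, "ty": 0, "tz": 0, "wx": 0, "wy": 0, "wz": 0, "jaw": 1},
    {"tx": 0, "ty": 0, "tz": 0, "wx": 0, "wy": 0, "wz": 0, "jaw": 1},
    {"tx": 0, "ty": 0, "tz": 0, "wx": 0, "wy": 0, "wz": 0, "jaw": 1}
  ]
}}

```text
t: 17.98
tool_pos: [0.4625, 0.3418, 0.0614]
tool_rot: [1.902, 2.498, 0.014]
contact_force: [-0.1, 0.3, -0.4]
opening: 0.0002
```

```bash
python3 look.py e5; python3 look.py e6; python3 bar.py pics/e[56]_f.png
```

```text
t 17.98 tcp [0.4625 0.3418 0.0614] stand frame [ 0.2498 -0.0009  0.0614] xyaw 1.8405142592692947 zdir [ 0.0068  0.0059 -1.    ] f [-0.1487  0.3159 -0.4496] fu 0.34435950294831813 op 0.0002494751011191102
t 18.02 tcp [0.4625 0.3418 0.0615] stand frame [ 0.2499 -0.0009  0.0615] xyaw 1.8405407171387973 zdir [ 0.0068  0.0059 -1.    ] f [-0.5637 -0.0331  0.2442] fu 0.12023079082559197 op -8.041424947331095e-05
pics/e5_f.png (105, 20.1, 'res', 0.13)
pics/e6_f.png (105, 20.59, 'res', 0.15)
```

Request:
{"op": "send_rows", "data": {
  "series": [
    {"tx": 0, "ty": 0, "tz": 0, "wx": 0, "wy": 0, "wz": 0, "jaw": 1},
    {"tx": 0, "ty": 0, "tz": 0, "wx": 0, "wy": 0, "wz": 0, "jaw": 1},
    {"tx": 0, "ty": 0, "tz": 0, "wx": 0, "wy": 0, "wz": 0, "jaw": 1},
    {"tx": 0, "ty": 0, "tz": 0, "wx": 0, "wy": 0, "wz": 0, "jaw": 1},
    {"tx": 0, "ty": 0, "tz": 0, "wx": 0, "wy": 0, "wz": 0, "jaw": 1}
  ]
}}

```text
t: 18.7
tool_pos: [0.4624, 0.3419, 0.0614]
tool_rot: [1.901, 2.499, 0.014]
contact_force: [1.5, -0.5, 0.2]
opening: 0.0001
```

```bash
python3 look.py e7; python3 bar.py pics/e[7]_f.png
```

```text
t 18.7 tcp [0.4624 0.3419 0.0614] stand frame [ 0.2499 -0.0009  0.0614] xyaw 1.8406924373090483 zdir [ 0.0067  0.0059 -1.    ] f [ 1.5081 -0.4543  0.2158] fu -0.8443697858062151 op 9.932839613151998e-05
pics/e7_f.png (105, 20.05, 'res', 0.14)
```

Request:
{"op": "send_rows", "data": {
  "series": [
    {"tx": -1.2, "ty": 0, "tz": 0, "wx": 0, "wy": 0, "wz": 0, "jaw": 1},
    {"tx": -0.7, "ty": 0, "tz": 0, "wx": 0, "wy": 0, "wz": 0, "jaw": 1},
    {"tx": -0.3, "ty": 0, "tz": 0, "wx": 0, "wy": 0, "wz": 0, "jaw": 1},
    {"tx": -0.3, "ty": 0, "tz": 0, "wx": 0, "wy": 0, "wz": 0, "jaw": 1}
  ]
}}

```text
t: 19.25
tool_pos: [0.4694, 0.3171, 0.0616]
tool_rot: [-1.903, -2.499, -0.017]
contact_force: [-1.5, 3.5, 0.9]
opening: 0.0001
```

```bash
python3 -c "
from h import *
st()"
```

```text
t 19.25 tcp [0.4694 0.3171 0.0616] stand frame [ 0.2242 -0.0009  0.0616] xyaw 1.8399018018894686 zdir [ 0.0065  0.0089 -0.9999] f [-1.4516  3.4625  0.875 ] fu 3.725739539310988 op 5.026240694141747e-05
```

Request:
{"op": "send_rows", "data": {
  "series": [
    {"tx": -0.2, "ty": 0, "tz": 0, "wx": 0, "wy": 0, "wz": 0, "jaw": 1},
    {"tx": 0.5, "ty": 0, "tz": 0, "wx": 0, "wy": 0, "wz": 0, "jaw": 1},
    {"tx": 1.5, "ty": 0, "tz": 0, "wx": 0, "wy": 0, "wz": 0, "jaw": 1},
    {"tx": 2, "ty": 0, "tz": 0, "wx": 0, "wy": 0, "wz": 0, "jaw": 1},
    {"tx": 0, "ty": 0, "tz": 0, "wx": 0, "wy": 0, "wz": 0, "jaw": 1}
  ]
}}

```text
t: 19.88
tool_pos: [0.4587, 0.3561, 0.0618]
tool_rot: [1.902, 2.499, 0.016]
contact_force: [0.1, 0.8, 0.4]
opening: 0.0
```

```bash
python3 look.py g1; python3 bar.py pics/g1_f.png
```

```text
t 19.88 tcp [0.4587 0.3561 0.0618] stand frame [ 0.2646 -0.0011  0.0618] xyaw 1.8406537112334282 zdir [ 0.007   0.0075 -0.9999] f [0.1244 0.8347 0.3916] fu 0.7701691380523678 op 9.099766960000768e-06
pics/g1_f.png (105, 20.43, 'res', 0.13)
```

Request:
{"op": "send_rows", "data": {
  "series": [
    {"tx": 0, "ty": 0, "tz": -4, "wx": 0, "wy": 0, "wz": 0, "jaw": 0.2},
    {"tx": 0, "ty": 0, "tz": -4, "wx": 0, "wy": 0, "wz": 0, "jaw": 0.2},
    {"tx": 0, "ty": 0, "tz": -2, "wx": 0, "wy": 0, "wz": 0, "jaw": 0.2},
    {"tx": 0, "ty": 0, "tz": 0, "wx": 0, "wy": 0, "wz": 0, "jaw": 0.2},
    {"tx": 0, "ty": 0, "tz": 0, "wx": 0, "wy": 0, "wz": 0, "jaw": 0.2}
  ]
}}

```text
t: 20.55
tool_pos: [0.4564, 0.3536, 0.1607]
tool_rot: [1.902, 2.5, 0.005]
contact_force: [0.9, 0.2, 0.0]
opening: 0.0681
```

```bash
python3 look.py g2; python3 bar.py pics/g2_f.png
```

```text
t 20.55 tcp [0.4564 0.3536 0.1607] stand frame [0.2628 0.0017 0.1607] xyaw 1.8408823113857666 zdir [ 0.002   0.0026 -1.    ] f [0.8606 0.1675 0.0246] fu -0.07092321356999817 op 0.06813819706475413
pics/g2_f.png (105, 20.43, 'res', 0.13)
```

View pics/g2.png

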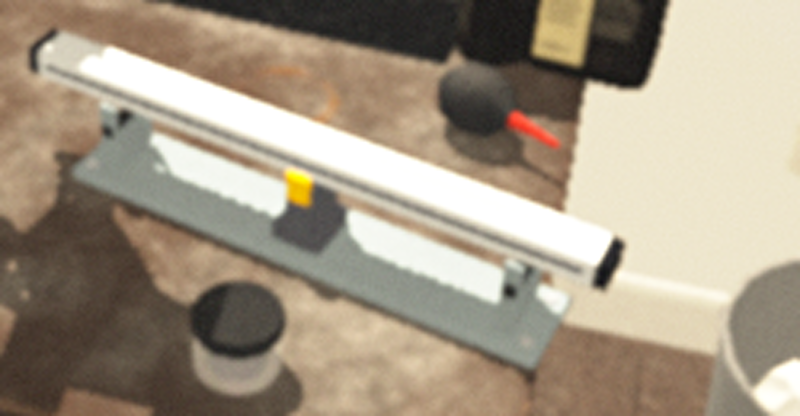

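Run:
```python
from h import *
im=cv2.imread("pics/top0.png");c=im[295:345,240:295]
g=cv2.resize(c,None,fx=8,fy=8,interpolation=2)
h=cv2.cvtColor(g,cv2.COLOR_BGR2HSV);m=cv2.inRange(h,(14,90,140),(38,255,255))
ct=max(cv2.findContours(m,0,2)[0],key=cv2.contourArea)
rc=cv2.minAreaRect(ct);print(rc)
box=cv2.boxPoints(rc);B=np.array([onz("top",(u+.5)/8-.5+240,(v+.5)/8-.5+295,.013) for u,v in box]);print(B.mean(0))
for i in range(2): d=B[i+1]-B[i];print(np.linalg.norm(d),np.arctan2(d[1],d[0]))
go([.354,.295,.15])
```

```text
((217.18104553222656, 196.72161865234375), (81.35607147216797, 163.32948303222656), 2.573359727859497)
[0.3553 0.2959 0.013 ]
0.049958491326843935 -0.06286052647559956
0.02513454212771505 -1.6415616345798116
t 20.6 tcp [0.4564 0.3536 0.1606] stand frame [0.2628 0.0018 0.1606] xyaw 1.8408501867425007 zdir [ 0.0018  0.0025 -1.    ] f [ 0.0219 -0.3219  0.0589] fu -0.31585470193541626 op 0.06816149829121336
tool shift cm [ -2.9145 -11.4325   1.0264]
```

Request:
{"op": "send_rows", "data": {
  "series": [
    {"tx": -1.4, "ty": -5.7, "tz": 0, "wx": 0, "wy": 0, "wz": 0, "jaw": 0.2},
    {"tx": -1.4, "ty": -5.5, "tz": 0, "wx": 0, "wy": 0, "wz": 0, "jaw": 0.2},
    {"tx": 0, "ty": 0, "tz": 0, "wx": 0, "wy": 0, "wz": 0.165, "jaw": 0.2},
    {"tx": 0, "ty": 0, "tz": 0, "wx": 0, "wy": 0, "wz": 0.165, "jaw": 0.2},
    {"tx": 0, "ty": 0, "tz": 0, "wx": 0, "wy": 0, "wz": 0, "jaw": 0.2}
  ]
}}

```text
t: 21.22
tool_pos: [0.3476, 0.2916, 0.1481]
tool_rot: [-2.293, -2.14, 0.027]
contact_force: [0.9, -0.1, -0.5]
opening: 0.0684
```

```bash
python3 - <<'E'
from h import *
go([.355,.295,.029])
b=ctrl.get_image("scene")[:,:,::-1]
cv2.imwrite("pics/g3_f.png",b)
cv2.imwrite("pics/g3.png",cv2.resize(b[200:300,140:280],None,fx=5,fy=5,interpolation=2))
E
python3 bar.py pics/g3_f.png
```

```text
t 21.23 tcp [0.3476 0.2916 0.1481] stand frame [0.2324 0.1232 0.1481] xyaw 1.5020620530902178 zdir [-0.0159 -0.0082 -0.9998] f [ 0.9086 -0.1394 -0.4754] fu -0.37938247969127187 op 0.06838420626054922
tool shift cm [ 0.5051  0.8943 11.8963]
pics/g3_f.png (105, 20.37, 'res', 0.13)
```

View pics/g3.png

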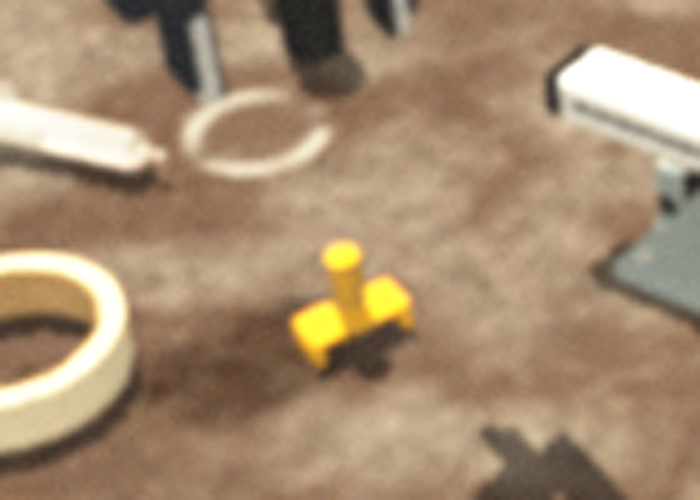

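Request:
{"op": "send_rows", "data": {
  "series": [
    {"tx": 0.4, "ty": 0.7, "tz": 2, "wx": -0.015, "wy": 0.009, "wz": 0, "jaw": 0.2},
    {"tx": 0, "ty": 0, "tz": 4, "wx": 0, "wy": 0, "wz": 0, "jaw": 0.2},
    {"tx": 0, "ty": 0, "tz": 0, "wx": 0, "wy": 0, "wz": 0, "jaw": 0.2}
  ]
}}

```text
t: 21.65
tool_pos: [0.3554, 0.2952, 0.0862]
tool_rot: [2.288, 2.153, -0.001]
contact_force: [0.2, -0.3, 0.1]
opening: 0.0682
```

Run:
```python
from h import *
go([.355,.295,.029])
b=ctrl.get_image("scene")[:,:,::-1];a=ctrl.get_image("top")[:,:,::-1]
cv2.imwrite("pics/g4.png",np.hstack([cv2.resize(b[210:290,160:260],(400,320),interpolation=2),cv2.resize(a[280:360,217:317],(400,320),interpolation=2)]))
```

```text
t 21.65 tcp [0.3554 0.2952 0.0862] stand frame [0.2338 0.1148 0.0862] xyaw 1.5098488128459413 zdir [-0.0004 -0.0004 -1.    ] f [ 0.1529 -0.3285  0.1149] fu -0.35760531474311447 op 0.06815555385752407
tool shift cm [-0.0154 -0.0367  5.7201]
```

View pics/g4.png

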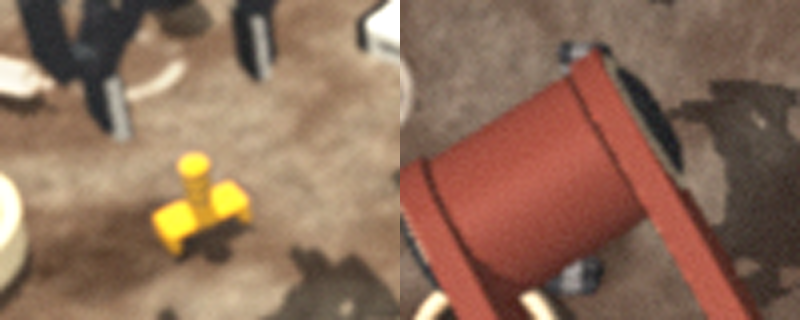

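Request:
{"op": "send_rows", "data": {
  "series": [
    {"tx": 0, "ty": 0, "tz": 3, "wx": 0, "wy": 0, "wz": 0, "jaw": 0.2},
    {"tx": 0, "ty": 0, "tz": 2.4, "wx": 0, "wy": 0, "wz": 0, "jaw": 0.2},
    {"tx": 0, "ty": 0, "tz": 0.2, "wx": 0, "wy": 0, "wz": 0, "jaw": 0.2}
  ]
}}

```text
t: 22.12
tool_pos: [0.3638, 0.3002, 0.0403]
tool_rot: [2.283, 2.152, 0.03]
contact_force: [-0.3, 0.8, 0.4]
opening: 0.0685
```

Run:
```python
from h import *
go([.355,.295,.029])
b=ctrl.get_image("scene")[:,:,::-1]
cv2.imwrite("pics/g5.png",cv2.resize(b[210:290,160:260],(600,480),interpolation=2))
```

```text
t 22.12 tcp [0.3638 0.3002 0.0403] stand frame [0.2364 0.1054 0.0403] xyaw 1.5116946989204245 zdir [ 0.0172  0.01   -0.9998] f [-0.3247  0.8241  0.4279] fu 0.8811410742798458 op 0.0684504014810865
tool shift cm [-0.5811 -0.8642  1.1046]
```

View pics/g5.png

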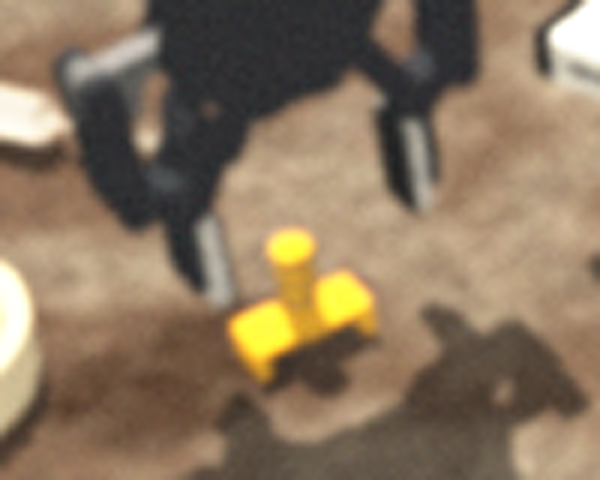

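Request:
{"op": "send_rows", "data": {
  "series": [
    {"tx": -0.58, "ty": -0.86, "tz": 0, "wx": 0.017, "wy": -0.011, "wz": 0, "jaw": 0.2},
    {"tx": 0, "ty": 0, "tz": 0.5, "wx": 0, "wy": 0, "wz": 0, "jaw": 0.2},
    {"tx": 0, "ty": 0, "tz": 0.5, "wx": 0, "wy": 0, "wz": 0, "jaw": 0.2},
    {"tx": 0, "ty": 0, "tz": 0, "wx": 0, "wy": 0, "wz": 0, "jaw": 0.2}
  ]
}}

```text
t: 22.68
tool_pos: [0.3575, 0.2966, 0.0346]
tool_rot: [2.285, 2.154, 0.011]
contact_force: [-0.8, -0.2, -0.3]
opening: 0.0682
```

Run:
```python
from h import *
go([.355,.295,.029])
```

```text
t 22.68 tcp [0.3575 0.2966 0.0346] stand frame [0.2346 0.1124 0.0346] xyaw 1.5122063624412978 zdir [ 0.0062  0.0039 -1.    ] f [-0.8225 -0.1776 -0.2771] fu 0.0508832500628296 op 0.06817235126258234
tool shift cm [-0.1717 -0.2425  0.5568]
```

Request:
{"op": "send_rows", "data": {
  "series": [
    {"tx": -0.17, "ty": -0.24, "tz": 0.3, "wx": 0.006, "wy": -0.004, "wz": 0, "jaw": 0.2},
    {"tx": 0, "ty": 0, "tz": 0.25, "wx": 0, "wy": 0, "wz": 0, "jaw": 0.2},
    {"tx": 0, "ty": 0, "tz": 0, "wx": 0, "wy": 0, "wz": 0, "jaw": 0.2}
  ]
}}

```text
t: 23.05
tool_pos: [0.3548, 0.2948, 0.0286]
tool_rot: [-2.285, -2.155, 0.001]
contact_force: [-0.1, 0.7, 0.0]
opening: 0.0683
```

Run:
```python
from h import *
go([.355,.295,.029])
```

```text
t 23.05 tcp [0.3548 0.2948 0.0286] stand frame [0.2337 0.1154 0.0286] xyaw 1.5122061930535193 zdir [-0.0007 -0.0002 -1.    ] f [-0.1346  0.7499  0.0475] fu 0.7583912990477114 op 0.06831043083877639
tool shift cm [ 0.0165  0.0185 -0.0422]
```

Perfect; close.

Request:
{"op": "send_rows", "data": {
  "series": [
    {"tx": 0, "ty": 0, "tz": 0, "wx": 0, "wy": 0, "wz": 0, "jaw": 1},
    {"tx": 0, "ty": 0, "tz": 0, "wx": 0, "wy": 0, "wz": 0, "jaw": 1},
    {"tx": 0, "ty": 0, "tz": 0, "wx": 0, "wy": 0, "wz": 0, "jaw": 1},
    {"tx": 0, "ty": 0, "tz": 0, "wx": 0, "wy": 0, "wz": 0, "jaw": 1}
  ],
  "squeeze": 25
}}

```text
t: 23.55
tool_pos: [0.355, 0.295, 0.0287]
tool_rot: [-2.285, -2.155, 0.0]
contact_force: [-0.2, 0.0, 0.2]
opening: 0.0129
```

```bash
python3 - <<'E'
from h import *
go([.355,.295,.029])
b=ctrl.get_image("scene")[:,:,::-1]
cv2.imwrite("pics/g6_f.png",b)
cv2.imwrite("pics/g6.png",cv2.resize(b[210:290,160:260],(600,480),interpolation=2))
E
python3 bar.py pics/g6_f.png
```

```text
t 23.55 tcp [0.355  0.295  0.0287] stand frame [0.2337 0.1152 0.0287] xyaw 1.5122139590554935 zdir [-0.0004  0.0001 -1.    ] f [-0.2322  0.0258  0.2325] fu 0.08750122750121475 op 0.01293149186789392
tool shift cm [ 0.0036  0.0023 -0.0262]
pics/g6_f.png (105, 20.36, 'res', 0.14)
```

View pics/g6.png

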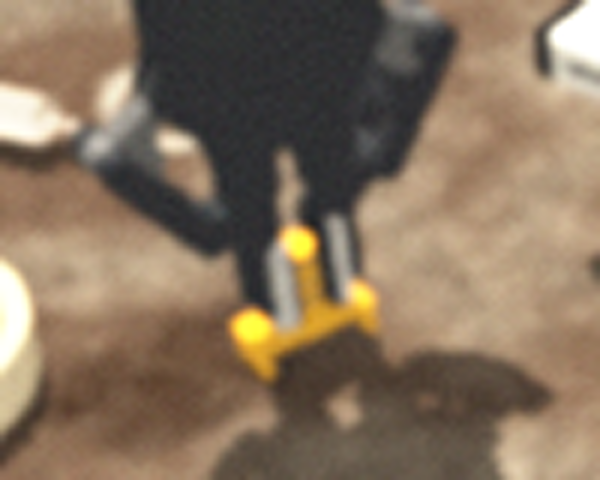

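Request:
{"op": "send_rows", "data": {
  "series": [
    {"tx": 0, "ty": 0, "tz": -2, "wx": 0, "wy": 0, "wz": 0, "jaw": 1},
    {"tx": 0, "ty": 0, "tz": -5, "wx": 0, "wy": 0, "wz": 0, "jaw": 1},
    {"tx": 0, "ty": 0, "tz": -5, "wx": 0, "wy": 0, "wz": 0, "jaw": 1},
    {"tx": 0, "ty": 0, "tz": -3, "wx": 0, "wy": 0, "wz": -0.165, "jaw": 1},
    {"tx": 0, "ty": 0, "tz": 0, "wx": 0, "wy": 0, "wz": -0.165, "jaw": 1}
  ]
}}

```text
t: 24.22
tool_pos: [0.354, 0.2943, 0.1823]
tool_rot: [-1.887, -2.51, 0.005]
contact_force: [-0.4, 0.6, -1.1]
opening: 0.0132
```

```bash
python3 - <<'E'
from h import *
go(F+np.array([0,0,.09]))
b=ctrl.get_image("scene")[:,:,::-1]
cv2.imwrite("pics/g7_f.png",b)
cv2.imwrite("pics/g7.png",cv2.resize(b[110:310,140:340],(600,600),interpolation=2))
E
python3 bar.py pics/g7_f.png
```

```text
t 24.23 tcp [0.354  0.2943 0.1823] stand frame [0.2333 0.1164 0.1823] xyaw 1.8522009389798768 zdir [-0.0031 -0.0015 -1.    ] f [-0.414   0.5716 -1.0776] fu 0.6621101029607381 op 0.013248177656532672
tool shift cm [-23.4276  11.4547   3.2015]
pics/g7_f.png (105, 20.36, 'res', 0.13)
```

View pics/g7.png

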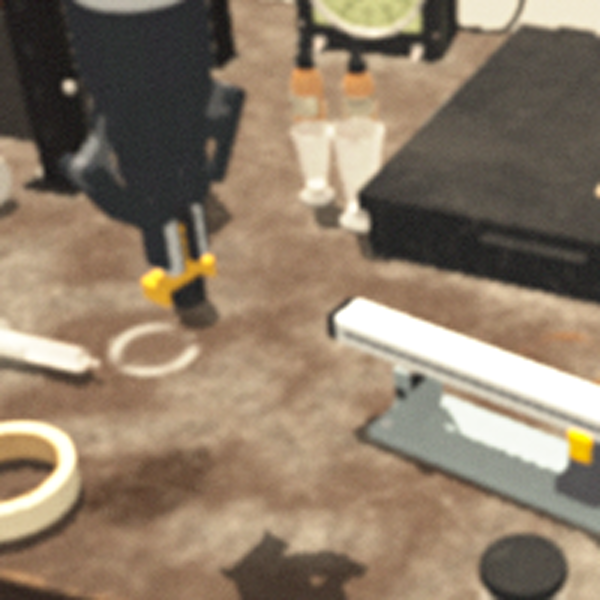

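Request:
{"op": "send_rows", "data": {
  "series": [
    {"tx": -4.7, "ty": 2.3, "tz": 0, "wx": 0, "wy": 0, "wz": 0, "jaw": 1},
    {"tx": -4.7, "ty": 2.3, "tz": 0, "wx": 0, "wy": 0, "wz": 0, "jaw": 1},
    {"tx": -4.7, "ty": 2.3, "tz": 0, "wx": 0, "wy": 0, "wz": 0, "jaw": 1},
    {"tx": -4.7, "ty": 2.3, "tz": 0, "wx": 0, "wy": 0, "wz": 0, "jaw": 1},
    {"tx": -4.2, "ty": 2, "tz": 0, "wx": 0, "wy": 0, "wz": 0, "jaw": 1}
  ]
}}

```text
t: 24.9
tool_pos: [0.5268, 0.1012, 0.1779]
tool_rot: [-1.886, -2.506, 0.009]
contact_force: [1.5, 0.5, -0.3]
opening: 0.0134
```

Request:
{"op": "send_rows", "data": {
  "series": [
    {"tx": 0, "ty": 0, "tz": 0, "wx": 0, "wy": 0, "wz": 0, "jaw": 1}
  ]
}}

```text
t: 25.02
tool_pos: [0.5279, 0.0989, 0.1771]
tool_rot: [-1.893, -2.499, 0.011]
contact_force: [-0.3, 0.1, -0.1]
opening: 0.013
```

```bash
python3 - <<'E'
from h import *
go(F+np.array([0,0,.065]))
E
python3 look.py h1; python3 bar.py pics/h1_f.png
```

```text
t 25.02 tcp [0.5279 0.0989 0.1771] stand frame [-0.0017  0.0017  0.1771] xyaw 1.8448853410254937 zdir [-0.009 -0.002 -1.   ] f [-0.3272  0.147  -0.0939] fu 0.22987419202113063 op 0.012983355513214579
tool shift cm [0.1645 0.214  5.2105]
t 25.02 tcp [0.5279 0.0989 0.1771] stand frame [-0.0017  0.0017  0.1771] xyaw 1.8448853410254937 zdir [-0.009 -0.002 -1.   ] f [-0.3272  0.147  -0.0939] fu 0.22987419202113063 op 0.012983355513214579
pics/h1_f.png (105, 20.32, 'res', 0.29)
```

View pics/h1.png

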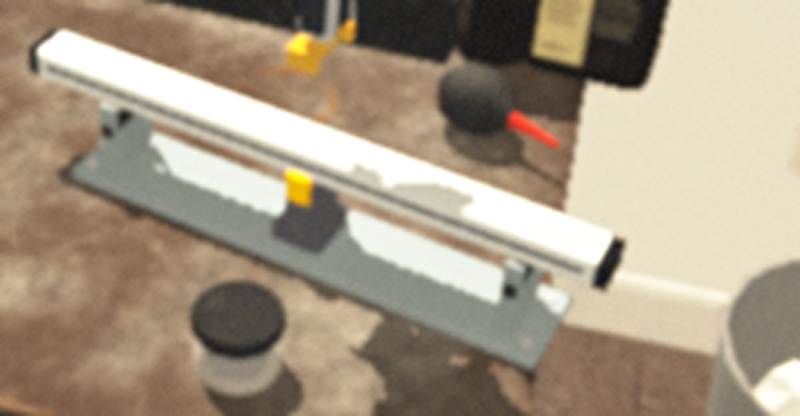

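Run:
```python
from h import *
im=cv2.imread("pics/e1_f.png")
b=cv2.resize(im,None,fx=4,fy=4,interpolation=2).min(2)
for s in (-.1,-.05,0,.05,.1):
    z=.08-.076*s
    prof=[]
    vs=np.arange(-.035,.035,.0005)
    for v in vs:
        u=proj("top",F+U*s+V*v+np.array([0,0,z-.06]));x,y=(u+.5)*4-.5
        prof.append(b[int(round(y)),int(round(x))])
    p=np.array(prof)>215;i=np.where(p)[0]
    print(s,vs[i[0]],vs[i[-1]],(vs[i[0]]+vs[i[-1]])/2)
```

```text
-0.1 -0.02049999999999999 0.008500000000000035 -0.005999999999999978
-0.05 -0.01899999999999999 0.009500000000000036 -0.0047499999999999765
0 -0.016999999999999987 0.009000000000000036 -0.003999999999999976
0.05 -0.017999999999999988 0.010500000000000037 -0.0037499999999999756
0.1 -0.017999999999999988 0.010500000000000037 -0.0037499999999999756
```

```bash
cat > lat.py <<'E'
from h import *
import sys
im=cv2.imread(sys.argv[1])
b=cv2.resize(im,None,fx=4,fy=4,interpolation=2).min(2)
for s in (-.1,-.05,.0,.05,.1):
    prof=[];vs=np.arange(-.035,.035,.0005)
    for v in vs:
        u=proj("scene",F+U*s+V*v+np.array([0,0,.02]));x,y=(u+.5)*4-.5
        prof.append(b[int(round(y)),int(round(x))])
    p=np.array(prof)
    print(s,"far",vs[np.where(p>190)[0][0]],p[::6])
E
python3 lat.py pics/h1_f.png
```

```text
-0.1 far -0.016999999999999987 [ 88 105 114 115 110 135 201 254 255 253 233 195 181 193 219 225 199 185
 154 116 135 171 166 127]
-0.05 far -0.016999999999999987 [125 126 130 129 117 126 197 254 255 254 254 254 254 255 253 240 206 187
 164 136 144 178 173 133]
0.0 far -0.017499999999999988 [107 110 125 132 124 131 203 255 255 255 254 254 255 255 255 255 251 218
 167 135 142 168 142  85]
0.05 far -0.015999999999999986 [ 92  94  96  88  85  95 188 255 255 255 255 255 255 255 255 255 249 219
 173 126 130 173 175 131]
0.1 far -0.015999999999999986 [ 97  89  91  91  92 100 186 255 255 255 255 255 255 254 255 255 254 216
 172 130 132 165 180 158]
```

Request:
{"op": "send_rows", "data": {
  "series": [
    {"tx": 0.15, "ty": 0.45, "tz": 2, "wx": -0.009, "wy": 0, "wz": 0, "jaw": 1},
    {"tx": 0, "ty": 0, "tz": 2, "wx": 0, "wy": 0, "wz": 0, "jaw": 1},
    {"tx": 0, "ty": 0, "tz": 1, "wx": 0, "wy": 0, "wz": 0, "jaw": 1},
    {"tx": 0, "ty": 0, "tz": 0, "wx": 0, "wy": 0, "wz": 0, "jaw": 1}
  ]
}}

```text
t: 25.58
tool_pos: [0.5276, 0.1054, 0.1234]
tool_rot: [-1.892, -2.502, 0.002]
contact_force: [-0.4, 0.1, -0.4]
opening: 0.0134
```

```bash
python3 - <<'E'
from h import *
go(F-V*.003+np.array([0,0,.0525]))
b=ctrl.get_image("scene")[:,:,::-1]
cv2.imwrite("pics/h2_f.png",b)
cv2.imwrite("pics/h2.png",cv2.resize(b[200:280,290:390],(750,600),interpolation=2))
E
python3 bar.py pics/h2_f.png
```

```text
t 25.57 tcp [0.5276 0.1054 0.1234] stand frame [0.0046 0.0002 0.1234] xyaw 1.846808991886073 zdir [-0.0047  0.0017 -1.    ] f [-0.4119  0.0556 -0.4063] fu 0.16469464009574364 op 0.013391072069913962
tool shift cm [-0.4667  0.3207  1.0857]
pics/h2_f.png (69, 20.39, 'res', 0.18)
```

View pics/h2.png

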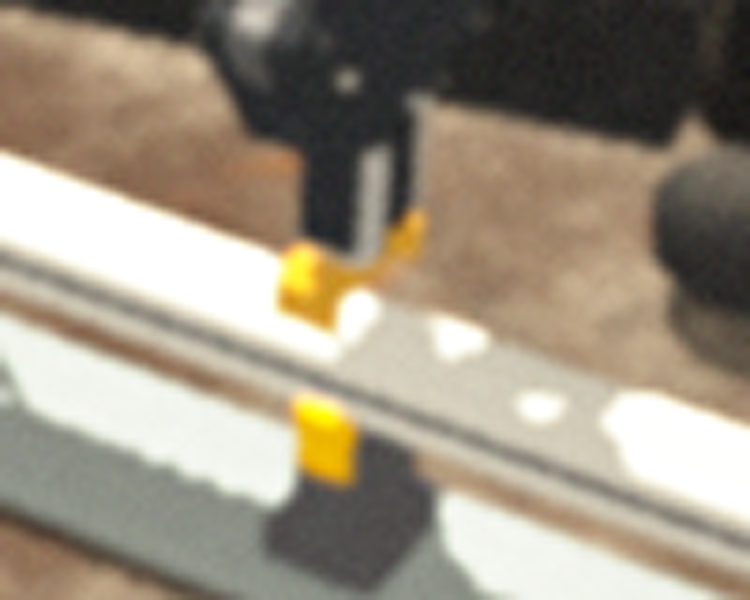

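Run:
```python
from h import *
for du in(.01,-.01):
    print(((proj("scene",F+U*(.0046+du)+V*.0222+np.array([0,0,.0347]))-[290,200]+.5)*7.5-.5))
```

```text
[277.2608 315.7332]
[346.5758 342.0055]
```

Request:
{"op": "send_rows", "data": {
  "series": [
    {"tx": -0.45, "ty": 0.32, "tz": 0, "wx": 0.002, "wy": -0.004, "wz": 0, "jaw": 1},
    {"tx": 0, "ty": 0, "tz": 0.6, "wx": 0, "wy": 0, "wz": 0, "jaw": 1},
    {"tx": 0, "ty": 0, "tz": 0, "wx": 0, "wy": 0, "wz": 0, "jaw": 1}
  ]
}}

```text
t: 26.0
tool_pos: [0.5337, 0.1019, 0.1195]
tool_rot: [1.894, 2.505, -0.005]
contact_force: [-0.1, -0.1, -0.4]
opening: 0.0128
```

```bash
python3 - <<'E'
from h import *
go(F-V*.003+np.array([0,0,.0525]))
b=ctrl.get_image("scene")[:,:,::-1]
cv2.imwrite("pics/h3_f.png",b)
cv2.imwrite("pics/h3.png",cv2.resize(b[200:280,290:390],(750,600),interpolation=2))
E
python3 bar.py pics/h3_f.png
```

```text
t 26.0 tcp [0.5337 0.1019 0.1195] stand frame [-0.0004 -0.0048  0.1195] xyaw 1.8468221572065617 zdir [-0.0013 -0.0028 -1.    ] f [-0.1404 -0.1127 -0.3852] fu -0.07066209174787537 op 0.012818820557141841
tool shift cm [ 0.0455 -0.178   0.7037]
pics/h3_f.png (63, 20.39, 'res', 0.15)
```

View pics/h3.png

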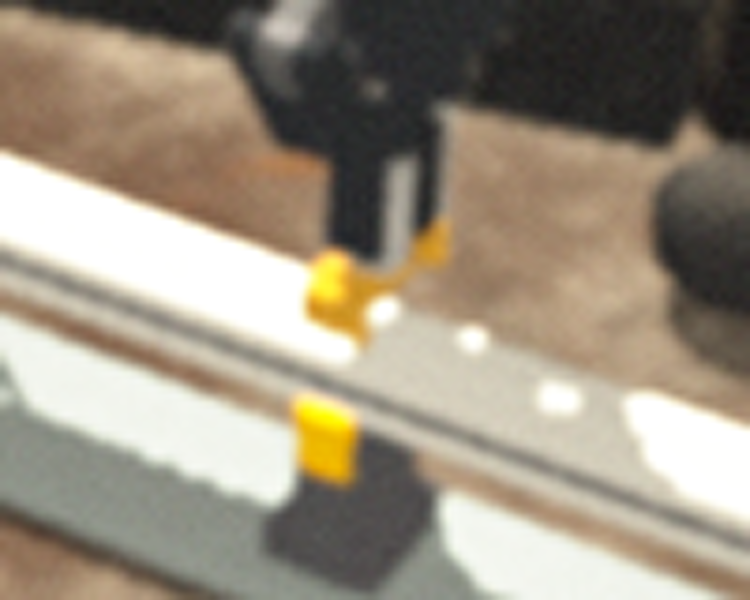

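Request:
{"op": "send_rows", "data": {
  "series": [
    {"tx": 0.04, "ty": -0.15, "tz": 0.3, "wx": -0.003, "wy": 0, "wz": 0, "jaw": 1},
    {"tx": 0, "ty": 0, "tz": 0.3, "wx": 0, "wy": 0, "wz": 0, "jaw": 1},
    {"tx": 0, "ty": 0, "tz": 0, "wx": 0, "wy": 0, "wz": 0, "jaw": 1}
  ]
}}

```text
t: 26.42
tool_pos: [0.5325, 0.1018, 0.1138]
tool_rot: [1.893, 2.503, 0.001]
contact_force: [0.4, -0.4, 0.9]
opening: 0.013
```

```bash
cat > pl.py <<'E'
import sys
from h import *
go(F-V*.003+np.array([0,0,.04]))
b=ctrl.get_image("scene")[:,:,::-1]
n=sys.argv[1]
cv2.imwrite(f"pics/{n}_f.png",b)
cv2.imwrite(f"pics/{n}.png",cv2.resize(b[215:265,305:368],(756,600),interpolation=2))
E
python3 pl.py h4
python3 bar.py pics/h4_f.png
```

```text
t 26.43 tcp [0.5325 0.1018 0.1138] stand frame [-0.0002 -0.0036  0.1138] xyaw 1.8466620345295008 zdir [ 0.003  -0.0019 -1.    ] f [ 0.4071 -0.4412  0.8866] fu -0.5346979107658757 op 0.013027268288870639
tool shift cm [ 0.0233 -0.0611  1.3792]
pics/h4_f.png (66, 20.44, 'res', 0.18)
```

View pics/h4.png

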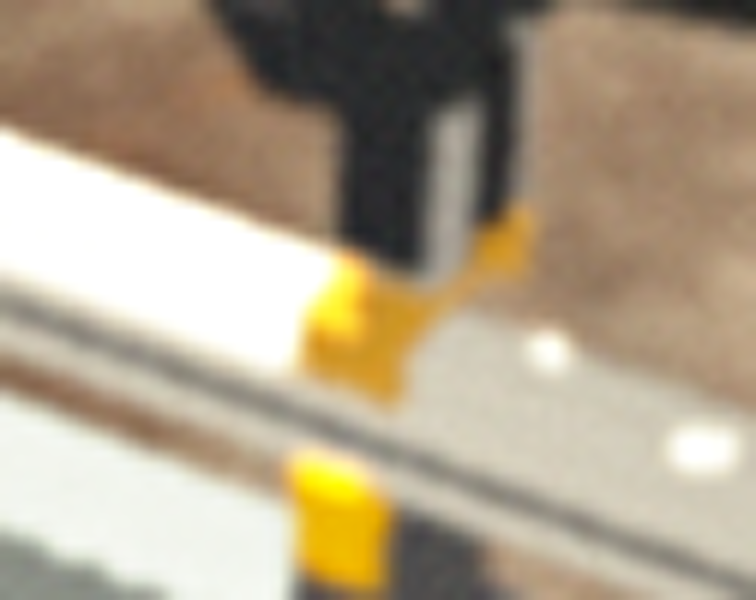

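Request:
{"op": "send_rows", "data": {
  "series": [
    {"tx": 0.1, "ty": -0.05, "tz": 0.3, "wx": 0, "wy": -0.003, "wz": 0, "jaw": 1},
    {"tx": 0, "ty": 0, "tz": 0.3, "wx": 0, "wy": 0, "wz": 0, "jaw": 1},
    {"tx": 0, "ty": 0, "tz": 0.2, "wx": 0, "wy": 0, "wz": 0, "jaw": 1}
  ]
}}

```text
t: 26.85
tool_pos: [0.532, 0.1027, 0.1057]
tool_rot: [1.891, 2.501, -0.002]
contact_force: [0.1, -0.6, -0.1]
opening: 0.013
```

```bash
python3 pl.py h5
python3 bar.py pics/h5_f.png
```

```text
t 26.85 tcp [0.532  0.1027 0.1057] stand frame [ 0.0009 -0.0033  0.1057] xyaw 1.8467380868887537 zdir [ 0.0047 -0.0049 -1.    ] f [ 0.1118 -0.5733 -0.0748] fu -0.5821787867651139 op 0.01304884547980082
tool shift cm [-0.0832 -0.0362  0.5685]
pics/h5_f.png (69, 20.4, 'res', 0.19)
```

View pics/h5.png

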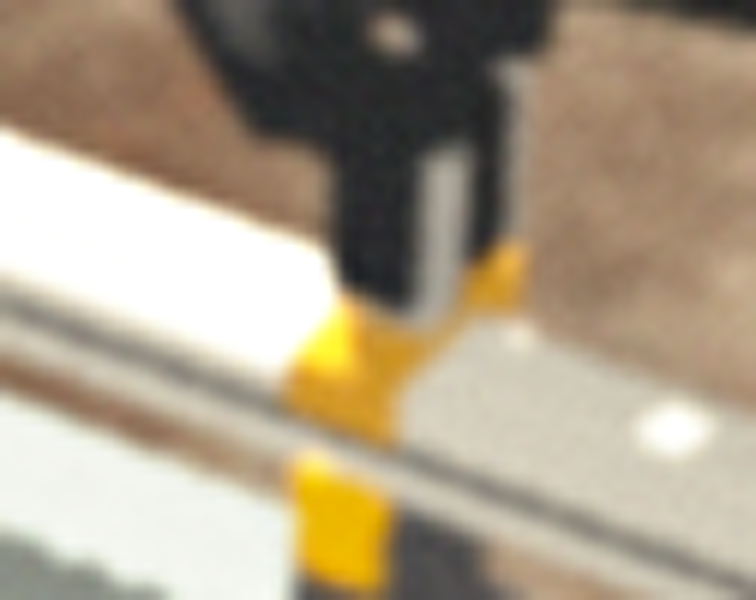

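Request:
{"op": "send_rows", "data": {
  "series": [
    {"tx": -0.03, "ty": 0, "tz": 0.25, "wx": 0.003, "wy": 0.006, "wz": 0, "jaw": 1},
    {"tx": 0, "ty": 0, "tz": 0.2, "wx": 0, "wy": 0, "wz": 0, "jaw": 1},
    {"tx": 0, "ty": 0, "tz": 0, "wx": 0, "wy": 0, "wz": 0, "jaw": 1}
  ]
}}

```text
t: 27.28
tool_pos: [0.5319, 0.1023, 0.1004]
tool_rot: [-1.894, -2.505, 0.0]
contact_force: [0.0, -0.1, -1.1]
opening: 0.0131
```

```bash
python3 pl.py h6
python3 bar.py pics/h6_f.png
```

```text
t 27.27 tcp [0.5319 0.1023 0.1004] stand frame [ 0.0005 -0.0031  0.1004] xyaw 1.8466400664580696 zdir [-0.001   0.0004 -1.    ] f [ 0.049  -0.1069 -1.1009] fu -0.1161780513792647 op 0.013102727043989843
tool shift cm [-0.0496 -0.0114  0.0412]
pics/h6_f.png (66, 20.38, 'res', 0.19)
```

View pics/h6.png

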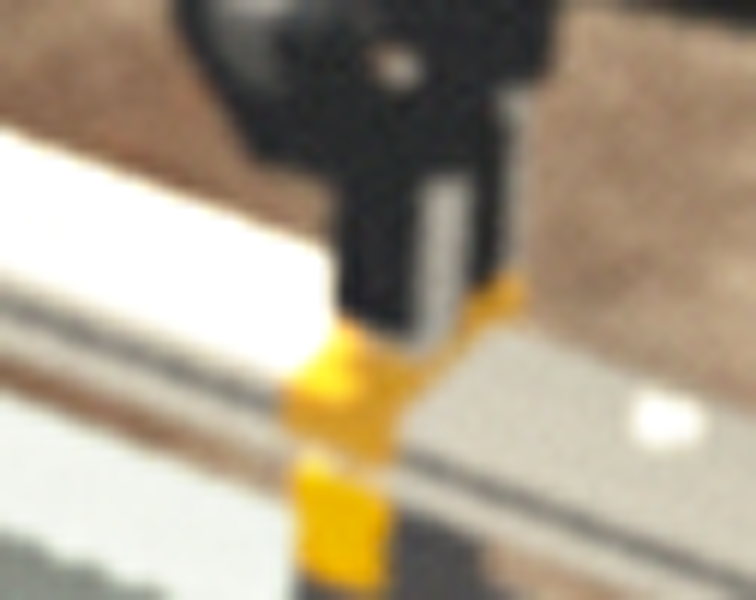

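Request:
{"op": "send_rows", "data": {
  "series": [
    {"tx": 0, "ty": 0, "tz": 0.07, "wx": 0, "wy": 0, "wz": 0, "jaw": 1},
    {"tx": 0, "ty": 0, "tz": 0, "wx": 0, "wy": 0, "wz": 0, "jaw": 1}
  ]
}}

```text
t: 27.58
tool_pos: [0.5321, 0.1023, 0.1]
tool_rot: [-1.895, -2.505, -0.0]
contact_force: [0.1, 0.7, -0.6]
opening: 0.0132
```

```bash
python3 pl.py h7
python3 bar.py pics/h7_f.png; python3 -c "
from h import *
st()"
```

```text
t 27.57 tcp [0.5321 0.1023 0.1   ] stand frame [ 0.0004 -0.0033  0.1   ] xyaw 1.8466439523699902 zdir [-0.0004  0.0004 -1.    ] f [ 0.1375  0.6728 -0.567 ] fu 0.6107164916405305 op 0.013240144349732778
tool shift cm [-0.0449 -0.0319 -0.0023]
pics/h7_f.png (67, 20.45, 'res', 0.21)
t 27.62 tcp [0.5321 0.1023 0.1   ] stand frame [ 0.0004 -0.0034  0.1   ] xyaw 1.8466900917395115 zdir [-0.0003  0.0004 -1.    ] f [-0.2127  0.2294 -0.7597] fu 0.27825487472628085 op 0.012922529758476338
```

Request:
{"op": "send_rows", "data": {
  "series": [
    {"tx": 0, "ty": 0, "tz": 0.1, "wx": 0, "wy": 0, "wz": 0, "jaw": 1},
    {"tx": 0, "ty": 0, "tz": 0, "wx": 0, "wy": 0, "wz": 0, "jaw": 1}
  ]
}}

```text
t: 27.88
tool_pos: [0.5325, 0.1024, 0.0998]
tool_rot: [1.895, 2.506, 0.001]
contact_force: [-0.2, -0.2, -0.1]
opening: 0.0131
```

```bash
python3 pl.py h8
python3 bar.py pics/h8_f.png
```

```text
t 27.88 tcp [0.5325 0.1024 0.0998] stand frame [ 0.0004 -0.0037  0.0998] xyaw 1.8466735891544486 zdir [ 0.0004  0.0004 -1.    ] f [-0.1508 -0.1966 -0.094 ] fu -0.14858138822367614 op 0.013123922368769685
tool shift cm [-0.039  -0.0732 -0.0159]
pics/h8_f.png (67, 20.43, 'res', 0.21)
```

View pics/h8.png

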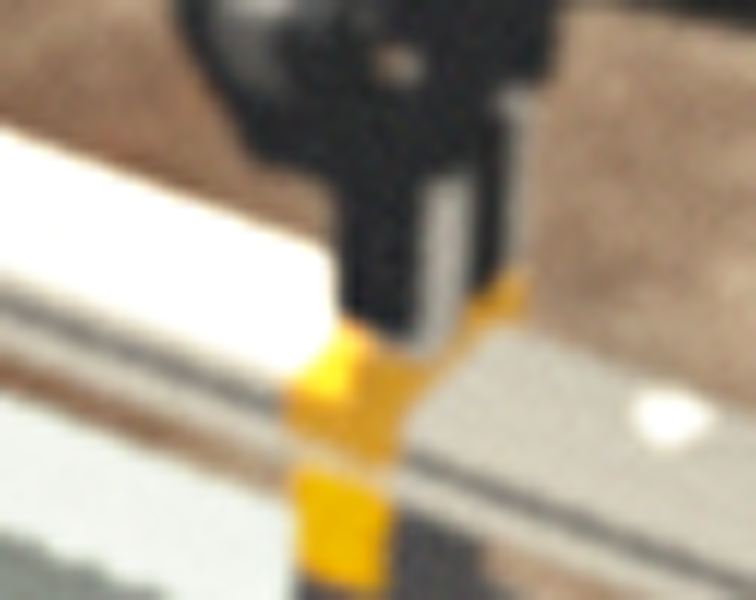

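Request:
{"op": "send_rows", "data": {
  "series": [
    {"tx": 0, "ty": -0.03, "tz": 0.15, "wx": 0, "wy": 0, "wz": 0, "jaw": 1},
    {"tx": 0, "ty": 0, "tz": 0, "wx": 0, "wy": 0, "wz": 0, "jaw": 1}
  ]
}}

```text
t: 28.18
tool_pos: [0.5328, 0.1024, 0.0999]
tool_rot: [1.894, 2.505, 0.002]
contact_force: [-0.2, 0.5, -1.1]
opening: 0.013
```

```bash
python3 pl.py h9
python3 bar.py pics/h9_f.png; python3 -c "
from h import *
st()"
```

```text
t 28.18 tcp [0.5328 0.1024 0.0999] stand frame [ 0.0003 -0.004   0.0999] xyaw 1.8468379737151173 zdir [ 0.0014  0.0005 -1.    ] f [-0.1948  0.5118 -1.1152] fu 0.5453669833061678 op 0.013003856097738097
tool shift cm [-0.0319 -0.104  -0.0137]
pics/h9_f.png (68, 20.44, 'res', 0.21)
t 28.23 tcp [0.5328 0.1024 0.0998] stand frame [ 0.0003 -0.004   0.0998] xyaw 1.846775259578893 zdir [ 0.0014  0.0005 -1.    ] f [ 0.3865  0.6376 -0.4455] fu 0.5096561315137115 op 0.012534494152912534
```

Request:
{"op": "send_rows", "data": {
  "series": [
    {"tx": 0, "ty": -0.1, "tz": 0.2, "wx": 0, "wy": 0, "wz": 0, "jaw": 1}
  ]
}}

```text
t: 28.35
tool_pos: [0.5329, 0.1023, 0.0996]
tool_rot: [1.893, 2.504, 0.005]
contact_force: [-3.4, 0.6, 14.3]
opening: 0.0132
```

```bash
python3 -c "
from h import *
st()"
```

```text
t 28.35 tcp [0.5329 0.1023 0.0996] stand frame [ 0.0002 -0.0041  0.0996] xyaw 1.8467782653393563 zdir [ 0.0034  0.001  -1.    ] f [-3.4046  0.5712 14.2993] fu 1.4686156142958908 op 0.013154426827074297
```

Request:
{"op": "send_rows", "data": {
  "series": [
    {"tx": 0, "ty": 0, "tz": 0, "wx": 0, "wy": 0, "wz": 0, "jaw": 1}
  ]
}}

```text
t: 28.48
tool_pos: [0.5331, 0.1024, 0.0999]
tool_rot: [1.893, 2.504, 0.005]
contact_force: [-0.3, -0.7, -0.4]
opening: 0.0124
```

```bash
python3 -c "
from h import *
st()"
```

```text
t 28.48 tcp [0.5331 0.1024 0.0999] stand frame [ 0.0002 -0.0043  0.0999] xyaw 1.8468300686161823 zdir [ 0.0041  0.0011 -1.    ] f [-0.305  -0.6741 -0.3557] fu -0.5668004468327119 op 0.0124027783684338
```

Request:
{"op": "send_rows", "data": {
  "series": [
    {"tx": 0, "ty": 0, "tz": 0, "wx": 0, "wy": 0, "wz": 0, "jaw": 0.75},
    {"tx": 0, "ty": 0, "tz": 0, "wx": 0, "wy": 0, "wz": 0, "jaw": 0.6},
    {"tx": 0, "ty": 0, "tz": 0, "wx": 0, "wy": 0, "wz": 0, "jaw": 0.6},
    {"tx": 0, "ty": 0, "tz": 0, "wx": 0, "wy": 0, "wz": 0, "jaw": 0.6}
  ]
}}

```text
t: 28.98
tool_pos: [0.5322, 0.1023, 0.0983]
tool_rot: [1.894, 2.505, 0.003]
contact_force: [0.2, -0.0, 0.0]
opening: 0.0342
```

```bash
python3 pl.py i1
python3 bar.py pics/i1_f.png
```

```text
t 28.98 tcp [0.5322 0.1023 0.0983] stand frame [ 0.0004 -0.0034  0.0983] xyaw 1.8468107599908867 zdir [ 0.0021  0.0009 -1.    ] f [ 0.1929 -0.0207  0.0238] fu -0.07201926466479973 op 0.03423598446015288
tool shift cm [-0.0353 -0.0417 -0.1688]
pics/i1_f.png (66, 20.41, 'res', 0.18)
```

View pics/i1.png

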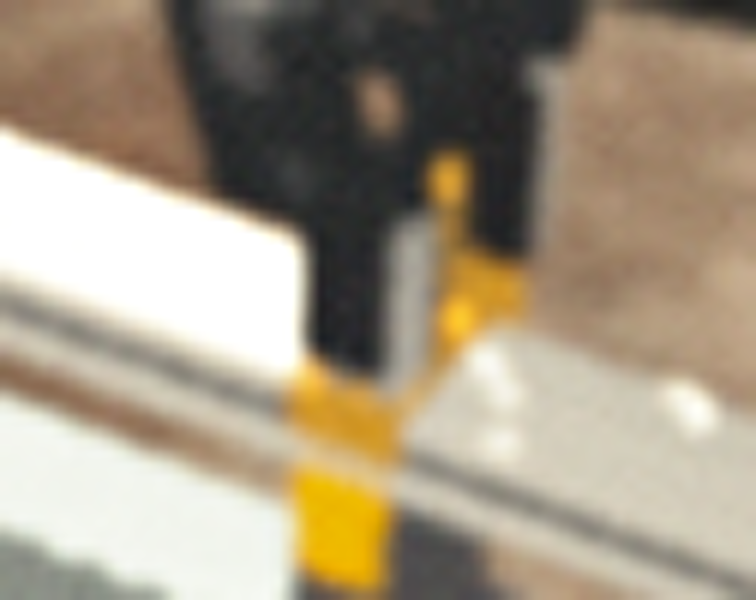

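Request:
{"op": "send_rows", "data": {
  "series": [
    {"tx": 0, "ty": 0, "tz": -1, "wx": 0, "wy": 0, "wz": 0, "jaw": 0.6},
    {"tx": 0, "ty": 0, "tz": -2, "wx": 0, "wy": 0, "wz": 0, "jaw": 0.6},
    {"tx": 0, "ty": 0, "tz": -3, "wx": 0, "wy": 0, "wz": 0, "jaw": 0.6},
    {"tx": 0, "ty": 0, "tz": -4, "wx": 0, "wy": 0, "wz": 0, "jaw": 0.6},
    {"tx": 0, "ty": 0, "tz": -4, "wx": 0, "wy": 0, "wz": 0, "jaw": 0.6}
  ]
}}

```text
t: 29.65
tool_pos: [0.5298, 0.102, 0.2405]
tool_rot: [-1.892, -2.502, 0.004]
contact_force: [-0.3, 0.4, 0.2]
opening: 0.0343
```

Request:
{"op": "send_rows", "data": {
  "series": [
    {"tx": 5, "ty": -4, "tz": 0, "wx": 0, "wy": 0, "wz": 0, "jaw": 0.6},
    {"tx": 5, "ty": -4, "tz": 0, "wx": 0, "wy": 0, "wz": 0, "jaw": 0.6},
    {"tx": 5, "ty": -2, "tz": 0, "wx": 0, "wy": 0, "wz": 0, "jaw": 0.6},
    {"tx": 5, "ty": 0, "tz": 0, "wx": 0, "wy": 0, "wz": 0, "jaw": 0.6},
    {"tx": 0, "ty": 0, "tz": 0, "wx": 0, "wy": 0, "wz": 0, "jaw": 0.6}
  ]
}}

```text
t: 30.28
tool_pos: [0.38, 0.2708, 0.2519]
tool_rot: [1.894, 2.498, 0.02]
contact_force: [0.6, -0.1, 0.2]
opening: 0.034
```

```bash
python3 pl.py i2
python3 bar.py pics/i2_f.png
python3 - <<'E'
from h import *
a=ctrl.get_image("top")[:,:,::-1];cv2.imwrite("pics/i3_f.png",a)
cv2.imwrite("pics/i3.png",cv2.resize(a[190:290,240:440],None,fx=4,fy=4,interpolation=2))
E
```

```text
t 30.27 tcp [0.38   0.2708 0.2519] stand frame [0.2037 0.0977 0.2519] xyaw 1.8441474602773902 zdir [ 0.0131  0.006  -0.9999] f [ 0.5586 -0.0529  0.1898] fu -0.20170553218227807 op 0.03397514507567852
tool shift cm [-20.4048   9.8485  15.2905]
pics/i2_f.png (94, 20.36, 'res', 0.14)
```

View pics/i2.png

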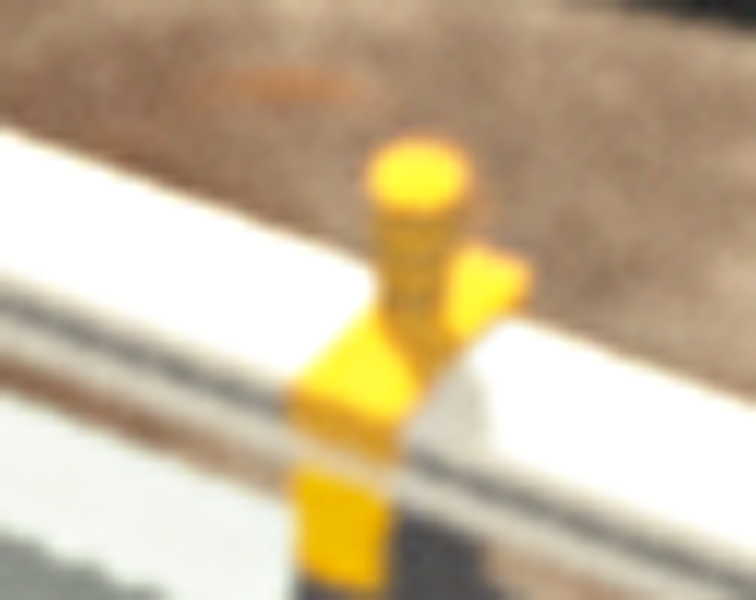

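View pics/i3.png

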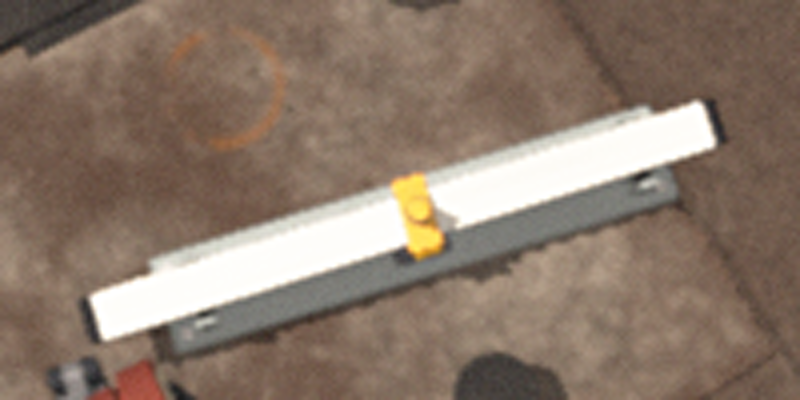

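Request:
{"op": "send_rows", "data": {
  "series": [
    {"tx": 0, "ty": 0, "tz": 0, "wx": 0, "wy": 0, "wz": 0, "jaw": 0.6},
    {"tx": 0, "ty": 0, "tz": 0, "wx": 0, "wy": 0, "wz": 0, "jaw": 0.6},
    {"tx": 0, "ty": 0, "tz": 0, "wx": 0, "wy": 0, "wz": 0, "jaw": 0.6},
    {"tx": 0, "ty": 0, "tz": 0, "wx": 0, "wy": 0, "wz": 0, "jaw": 0.6},
    {"tx": 0, "ty": 0, "tz": 0, "wx": 0, "wy": 0, "wz": 0, "jaw": 0.6}
  ]
}}

```text
t: 31.0
tool_pos: [0.3829, 0.2658, 0.2517]
tool_rot: [1.906, 2.488, 0.018]
contact_force: [-1.1, 0.1, 0.2]
opening: 0.0337
```

```bash
python3 pl.py i4; python3 bar.py pics/i4_f.png
python3 - <<'E'
from h import *
c=onz("top",(418.5)/4-.5+240,216.5/4-.5+190,.084)
print("saddle",(c-F)@U,(c-F)@V)
k=tri(((419.5)/4-.5+240,208.5/4-.5+190),((419.5)/12-.5+305,175.5/12-.5+215));print("knobtop",k,(k[0]-F)@U,(k[0]-F)@V)
E
```

```text
t 31.0 tcp [0.3829 0.2658 0.2517] stand frame [0.1981 0.0962 0.2517] xyaw 1.834249036764704 zdir [ 0.0131  0.0041 -0.9999] f [-1.121   0.0647  0.1745] fu 0.36476020360268274 op 0.03371861279106644
tool shift cm [-19.7228   9.9012  15.2964]
pics/i4_f.png (94, 20.36, 'res', 0.14)
saddle 0.001062513884796891 -0.002670230829340117
knobtop (array([0.5331, 0.1038, 0.1125]), np.float64(0.0012018755943823264)) 0.0015951438437288186 -0.004724229112397583
```

```bash
python3 -c "
from station import ctrl
print(ctrl.finish_job())"
```

```text
the job is handed in; nothing more can be done
None
```

I balanced the bar on the fulcrum, set the brass saddle astride it above the middle, and handed the job in at about 31 s; no verdict came back.

- **Finding the balance:** I pushed the bar forward from its tail, drawing back each time, until it tipped level. One more 5 mm push meant to centre it sent it nose-down onto the front rest. I slid it back from the nose in two small pushes, about 3 mm until it rocked near level, then about 6 mm to centre it, and it came to rest level and steady.
- **Placing the saddle:** I gripped it by the knob and lowered it in small steps. On the last step I missed that it was already seated and pressed down again. The wrist force read about 14 N at the end of that step, under the 18 N limit. I then let go and backed away.

**Last checks:**
- **Bar angle:** the bar's line in the scene picture held at 20.36° in two pictures 0.7 s apart. It read about 23.35° on the rear rest and 18.75° on the front rest. The calculated level value is 20.65°, so the match to level is close but not exact.
- **Saddle position:** about 1 to 1.6 mm from the fulcrum's middle along the stand, against 9 mm allowed. The knob top is at 112.5 mm, where 114 mm is expected when seated.
- **Robot and bystanders:** the arm was about 20 cm clear with the gripper partly open. I did not measure the bystanders after the moves, but the arm was never brought near them.

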